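# Lay the washed food-processor parts out on their marked tray

## Task

The food processor's parts are washed and drained: put the slicing disc, the feed pusher and the scraper on the grey parts tray, each inside the outline drawn for it. The disc lies flat with its hub up and its slot over the drawn slot, the pusher stands on its square flange squarely in the square, and the scraper lies flat with its blade at the blade end of its outline. Set the parts down, do not let them fall, and leave everything else where it stands, including the small white pusher that is already on the tray.

Things in the scene. Friction and masses are not known exactly. Their poses are not given: they have to be found in the camera images.
- tray: Grey parts tray, fixed, 310 mm (x, away from the robot) by 360 mm (y), turned up to 0.2 rad; rim 18 mm high, 5 mm thick. Its flat floor, 4 mm above the table, carries a white sheet with pale blue, dark-edged outlines, each 4 to 5 mm larger all round than its part. Origin: centre of its underside.
- spot_disc (a point): Centre of the round 180 mm outline on the tray floor, for the disc; its axes are the tray's. A small circle in it is the hub and a dark 50 x 14 mm bar is the slot.
- spot_slot (a point): Centre of the dark bar drawn in the round outline, 55 mm from its centre along the tray's +x.
- spot_scraper (a point): Centre of the scraper's outline on the tray floor (208 mm long, along the tray's x); its axes are the tray's; the broad blade part is at its +x end.
- spot_blade_end (a point): Where the blade's end belongs, 100 mm from spot_scraper along the tray's +x, on the tray floor.
- spot_pusher (a point): Centre of the square 74 mm outline on the tray floor, its sides along the tray's x and y, for the pusher's flange. Its axes are the tray's.
- disc_hub (a point): Slicing disc, 0.36 kg: bright metal plate, 170 mm across, 4 mm thick, flat on the table, with a black round hub on its middle, 40 mm across and 40 mm high (44 mm in all; low collar at its foot, look only). The point is on the axis 22 mm above the disc's underside. z points up through the hub, x from the hub to the slot.
- disc_slot (a point): Middle of the disc's dark 50 mm cutting slot, 55 mm from its axis along its x, on the plate's upper face.
- pusher_mid (a point): Feed pusher, 140 mm long, 0.24 kg: white round body 52 mm across, orange square flange 66 x 66 x 8 mm at one end. Point: mid-length on its axis. z runs from flange end to plain end, x and y along the flange's sides. It lies on one side of the flange, z 0.05 rad below level, plain end roughly to the right (-y). On the tray: flange down, z up, flange sides along the tray's, any of four ways.
- pan: Small steel food pan, fixed, open at the top, 176 mm (x) by 108 mm (y) by 65 mm high, walls and floor 4 mm, with a thin outward lip. Origin: centre of its underside. The scraper drains in it.
- scraper_mid (a point): Scraper, 200 mm long, flat underneath, 0.13 kg: red handle 24 mm wide, 20 mm high; white blade 56 mm wide, 7 mm thick. Point: mid-length, 10 mm above the underside, near the balance; the handle spans 100 mm behind to 18 mm ahead. x: handle to blade; z: normal of its upper face. It slants 0.35 rad down along the pan's +x: blade end in the floor's corner, handle over the opposite rim.
- scraper_blade_end (a point): Middle of the blade's end edge on the scraper's underside, 100 mm ahead of mid-length.
- small_pusher: Small white round pusher, 36 mm across and 90 mm high, standing in its own round outline on the tray; leave it. Origin: centre of its underside.
- ramekin: White bowl, 84 mm across and 50 mm high, on the table near the robot; leave it. Origin: centre of its underside.
- dredger: Dark closed jar with a steel cap, 68 mm across and 100 mm high, behind the parts; leave it. Origin: centre of its underside.
- oil_bottle: Amber bottle, 66 mm across and 220 mm high, on the left; leave it. Origin: centre of its underside.
- measure: Steel measuring mug, 72 mm across and 80 mm high, to the left of the pan; leave it. Origin: centre of its underside.
There are look-alikes about, which are no part of the job. Of the things shaped like the part that bears disc_hub, the aluminium one is meant.

How it is judged:
By the outcome, as a careful person would: the job done as asked, in the order asked, and still so for the second after the job is handed in, with the robot touching nothing.
It also fails if it takes over 67 s, if anything falls off the work surface, if the arm or the gripper's body presses on something with over 40 N, if the wrist force passes 120 N, or if a joint passes its speed limit or range.

## Robot

A 6-joint arm with a two-finger parallel gripper is mounted at the origin on the work surface. World frame = base frame: x ahead of the robot, y to its left, z up, the work surface at z = 0. Lengths are in m, angles in rad, forces in N, time in s.
With the tool pointing down it reaches from about 0.3 to 1 m from the base axis. Payload 5.1 kg.
Tool frame: the origin (TCP) lies between the finger pads; the fingertips stand env.tip_reach ahead of it and the grasp point (between the pads) lies 8 mm behind it (env.tip_reach is the distance from the TCP to the fingertips, in m); z points along the fingers, y is the line along which they close (so a half turn about z gives the same grasp; the last joint's range is limited). The gripper opens to 95 mm and grips with 3 to 60 N. Pads are 20 mm wide; open, the fingers measure 119 mm over their backs; the gripper's body (75 mm by 180 mm) begins 59 mm behind the grasp point.
Start: joints at [1.15, 0.124, 1.65, -0, 1.367, -0.083], TCP at [0.215, 0.613, 0.226] pointing down, gripper open.
Joint ranges: [-2.61, 2.61], [-1.02, 2.33], [0.03, 2.71], [-1.35, 4.49], [0.32, 2.68], [-2.91, 2.91]. Speed limits (rad/s): [2.57, 2.57, 3.14, 3.14, 3.14, 3.14].

## Interface

Orientations are given as a 3x3 rotation matrix whose columns are the frame's x, y, z axes.
In Python, from bench import readout, camera, env gives the robot as it stands.
- The arm moves only by the tool play_rows, never from a script. Its argument "increments" is a list of rows, each an object of numbers: "x", "y", "z": the shift along the tool's x, y, z each as a share of 30 cm, from -1 to 1; "rx", "ry", "rz": the turn, a rotation vector about the tool's x, y, z each as a share of 180 degrees, from -1 to 1. A call has 1 to 5 rows; each row shifts and turns the commanded pose from where the row before left it, along the tool's axes as they then stand; what a row does not reach is not made up. A row lasts 1/12 s, in which the tool goes at most 41.7 mm and 7.16 degrees, less where a joint would pass 70% of its speed; a pose out of reach is approached as far as the arm can. A call with a number of a shift or a turn outside -1 to 1 is refused whole. A call with a gripper value outside its range is refused whole. "gripper" is the gripper's target within -1 to 1 (fully open at 1, half-way at 0, shut at -1), set as the call begins (left out, the last holds). The fingers move at their own pace and stop on an object; "newtons" is the grip in N (left out, the last holds). Time passes only in rows, so rows that do not move let the fingers close. It gives the time, the measured TCP pose, the force, the opening and the grip force at its end, in the units of the state.
- readout.observe(): the state, without advancing time (a new reading comes with each control period).
- camera(name): name is "scene" or "top"; returns a dict with "color" (400x640x3 uint8, red, green, blue), "K" (3x3 intrinsics, pixels), "rvec" (rotation vector, rad) and "tvec" (3), from world to camera coordinates, as OpenCV has them. Camera axes: x right, y down, z forward; pixel columns grow to the right and rows downward; lengths in m; the calibration is good to about 2 mm. A picture is of the moment at which its call begins. There is no depth.
- env.finish_job(): hands the job in; it is judged then, once.
The state is a dict: "time": time; "joint_pos": joint angles; "joint_vel": joint speeds; "tau": joint torques, N m; "eef_pos": TCP position; "orientation": TCP orientation; "force": force on the tool from outside, world axes, zero at the start; "moment": the same for the moment, N m; "width": opening from 0.0 (shut) to 1.0 (fully open); "grip_force": force on a finger pad.
Only numpy, scipy, OpenCV 4.12 (cv2) and the standard library are available. Lean on these libraries where they do the work, as an engineer would, in place of code of your own. Each camera call takes 0.05 s, during which the arm holds its last target. There are 200 camera calls.

## Working session

There is one attempt and no reset: what is moved stays moved. The work goes in short steps, Python scripts to look and compute and a tool call to move; the robot and the scene stay as the last step left them, time stands still between calls to the robot, and variables do not carry over. Pictures are saved under pics/ and viewed, at most 12 in all, crops included, and the job is handed in when it is done.

Besides the shell and the picture viewer there is one more tool, called in YAML: its name, and indented under it one key for each argument. play_rows: Moves the arm, as the interface text tells. Its arguments: {"type":"object","properties":{"increments":{"type":"array"},"gripper":{"type":"number"},"newtons":{"type":"number"}},"required":["increments"]}

```bash
ls; mkdir -p pics; python3 - <<'E'
from bench import readout,camera,env
import cv2,numpy as np
print(env.tip_reach, readout.observe())
for n in("scene","top"):
    c=camera(n); cv2.imwrite(f"pics/{n}0.png",c["color"][:,:,::-1]); np.savez(f"{n}0.npz",**c)
    R=cv2.Rodrigues(c["rvec"])[0]; print(n,c["K"].tolist(),(-R.T@c["tvec"].ravel()).round(3),R.round(2).tolist())
E
```

```text
pics
0.011 {'time': 0.0, 'joint_pos': array([ 1.15037666e+00,  1.24490304e-01,  1.65165502e+00, -4.54632337e-05,
        1.36751223e+00, -8.25792861e-02]), 'joint_vel': array([-0.00107753,  0.00126575, -0.00154956, -0.00041857,  0.00107034,
        0.00152239]), 'tau': array([ 8.13675815e-04, -4.17589009e+01, -3.59939146e+01,  7.74728064e-02,
        4.90573759e-02, -1.89264533e-04]), 'eef_pos': array([0.21521588, 0.61268111, 0.22440784]), 'orientation': array([[-9.43475680e-01,  3.31440791e-01, -8.02123979e-04],
       [ 3.31441738e-01,  9.43473769e-01, -1.90325241e-03],
       [ 1.25967449e-04, -2.06152973e-03, -9.99997867e-01]]), 'force': array([ 0.20588085,  0.55668259, -0.42728587]), 'moment': array([-0.00318892, -0.01633865,  0.00408251]), 'grip_force': 0.0, 'width': 0.9995432363620717}
scene [[372.7496654948002, 0.0, 323.6709535478161], [0.0, 372.7496654948002, 199.70829800189253], [0.0, 0.0, 1.0]] [0.921 0.365 0.931] [[-0.58, 0.81, -0.0], [0.71, 0.51, -0.48], [-0.39, -0.28, -0.88]]
top [[401.06039312285844, 0.0, 321.964288013268], [0.0, 401.06039312285844, 203.1803747995878], [0.0, 0.0, 1.0]] [0.385 0.052 1.238] [[-0.01, -1.0, -0.02], [-0.99, 0.01, -0.1], [0.1, 0.02, -0.99]]
```

View pics/scene0.png

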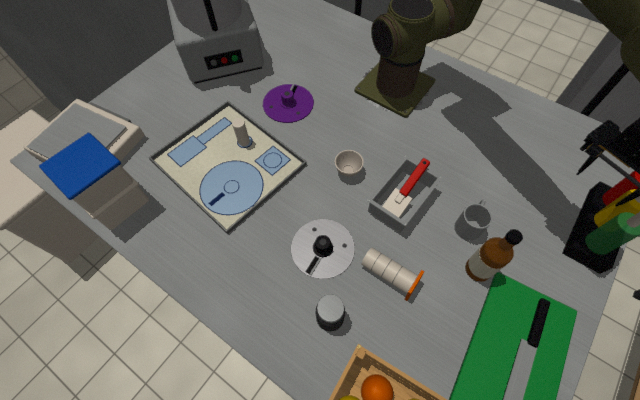

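View pics/top0.png

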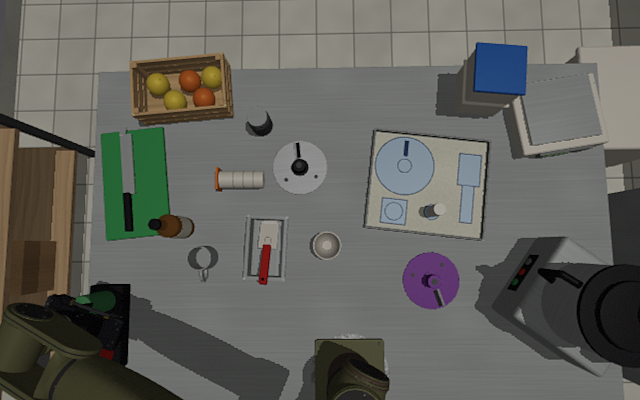

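The scene view shows the aluminium disc at (323,248), the purple disc at (288,103), the pusher at (392,272), the scraper in the pan at (408,190) and the tray at (228,165). In the top view these are at (300,167), (431,280), (240,180), (265,250) and (427,184).

Disc candidates: top (300,167) is bright grey metal with a black hub and top (431,280) is purple. The first fits "aluminium". I'll confirm it in an enlarged crop.

```bash
cat > h.py <<'E'
import numpy as np,cv2
from scipy.optimize import least_squares
def load(n): return dict(np.load(n+".npz"))
def ray(c,p):
    R=cv2.Rodrigues(c["rvec"])[0]; q=cv2.undistortPoints(np.float64([[p]]),c["K"],None)[0,0]
    return -R.T@c["tvec"].ravel(), R.T@np.r_[q,1]
def plane(c,p,z):
    o,d=ray(c,p); return o+d*(z-o[2])/d[2]
def tri(c1,p1,c2,p2):
    o1,d1=ray(c1,p1);o2,d2=ray(c2,p2)
    s=np.linalg.lstsq(np.c_[d1,-d2],o2-o1,rcond=None)[0]
    a,b=o1+s[0]*d1,o2+s[1]*d2; return (a+b)/2,np.linalg.norm(a-b)
def proj(c,P): return cv2.projectPoints(np.float64(P).reshape(-1,3),c["rvec"],c["tvec"],c["K"],None)[0][:,0]
E
python3 - <<'E'
import cv2
t=cv2.imread("pics/top0.png");s=cv2.imread("pics/scene0.png")
cv2.imwrite("pics/t1.png",cv2.resize(t[95:295,205:505],None,fx=2.6,fy=2.6,interpolation=cv2.INTER_CUBIC))
cv2.imwrite("pics/s1.png",cv2.resize(s[95:315,145:445],None,fx=2.6,fy=2.6,interpolation=cv2.INTER_CUBIC))
E
```

```text
(no output)
```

View pics/t1.png

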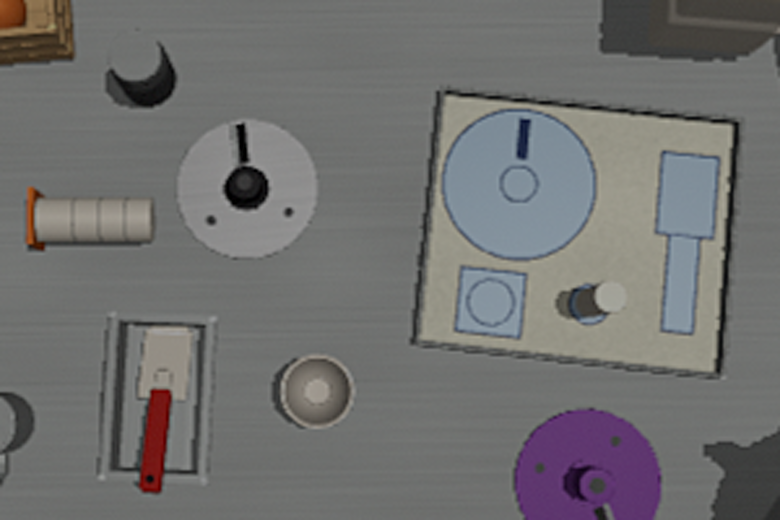

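View pics/s1.png

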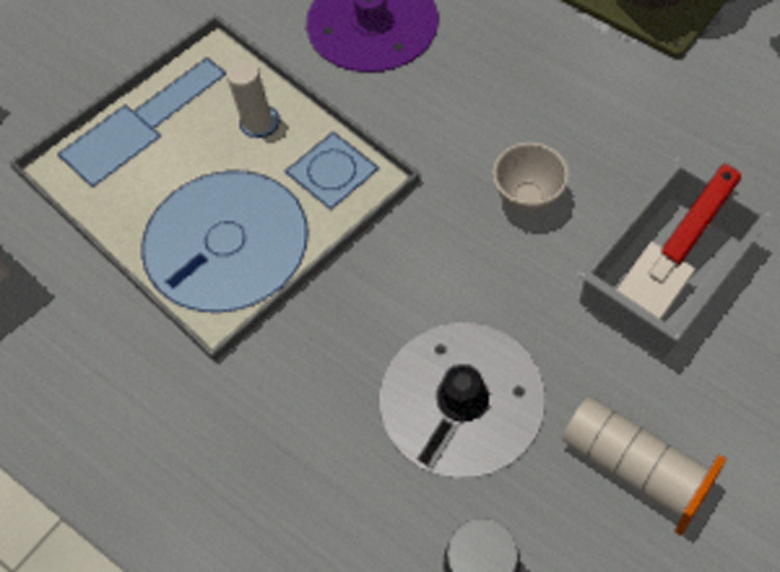

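Both crops confirm it: the grey metal disc with the black hub is at crop (247,187), its slot up at (242,143), and the other disc is clearly purple. Next, measure with masks in both views.

```bash
cat > m.py <<'E'
from h import *
def blobs(img,lo,hi,box,k=3,minA=40):
    hsv=cv2.cvtColor(img,cv2.COLOR_RGB2HSV); m=cv2.inRange(hsv,np.array(lo),np.array(hi))
    x0,y0,x1,y1=box; z=np.zeros_like(m); z[y0:y1,x0:x1]=m[y0:y1,x0:x1]
    z=cv2.morphologyEx(z,cv2.MORPH_CLOSE,np.ones((k,k)))
    cs=[c for c in cv2.findContours(z,cv2.RETR_EXTERNAL,cv2.CHAIN_APPROX_NONE)[0] if cv2.contourArea(c)>minA]
    return sorted(cs,key=cv2.contourArea,reverse=True)
def cen(c):
    M=cv2.moments(c); return np.array([M['m10']/M['m00'],M['m01']/M['m00']])
def onplane(C,c,z): return np.array([plane(C,p,z)[:2] for p in c[:,0].astype(float)],np.float32)
E
python3 - <<'E'
from m import *
np.set_printoptions(precision=4,suppress=True)
B={"top0":((360,125,495,245),(205,95,270,295),(270,135,330,200)),"scene0":((145,95,310,235),(350,130,450,320),(285,215,360,285))}
T={}
for n,(bt,bp,bd) in B.items():
    c=load(n);im=c["color"]; print(n)
    bl=blobs(im,(100,40,60),(125,255,255),bt)
    for b in bl[:4]:
        P=onplane(c,b,.004); r=cv2.minAreaRect(P*1000); print(" blue",cv2.contourArea(b),cen(b),r, cv2.fitEllipse(P*1000))
        T.setdefault("blue",{}).setdefault(n,[]).append(cen(b))
    dk=blobs(im,(100,80,0),(130,255,90),bt,1,10)
    for b in dk[:2]: print(" bar",cv2.contourArea(b),cen(b),plane(c,cen(b),.004), cv2.minAreaRect(onplane(c,b,.004)*1000))
    for b in blobs(im,(3,150,60),(18,255,255),bp)[:2]: print(" orange",cv2.contourArea(b),cen(b),cv2.boxPoints(cv2.minAreaRect(b)).round(1).tolist())
    for b in blobs(im,(0,150,60),(2,255,255),bp)[:1]+blobs(im,(174,150,60),(180,255,255),bp)[:1]: print(" red",cv2.contourArea(b),cen(b),cv2.boxPoints(cv2.minAreaRect(b)).round(1).tolist())
    for b in blobs(im,(0,20,90),(40,110,255),bp)[:3]: print(" white",cv2.contourArea(b),cen(b),cv2.boxPoints(cv2.minAreaRect(b)).round(1).tolist())
    for b in blobs(im,(0,0,0),(180,255,50),bd,1,20)[:3]: print(" black",cv2.contourArea(b),cen(b),cv2.boxPoints(cv2.minAreaRect(b)).round(1).tolist())
    for b in blobs(im,(0,0,130),(180,30,255),bd,9)[:2]: print(" plate",cv2.contourArea(b),cv2.fitEllipse(cv2.convexHull(onplane(c,b,.004)*1000)))
a=T["blue"]
for i in range(3):
  print(i,tri(load("top0"),a["top0"][i],load("scene0"),a["scene0"][i]))
E
```

```text
top0
 blue 2594.5 [404.1188 165.3429] ((624.7200927734375, -179.7068634033203), (179.8201141357422, 180.0036163330078), 88.74142456054688) ((625.1868286132812, -179.97711181640625), (179.4699249267578, 179.8828887939453), 141.54713439941406)
 blue 1056.5 [468.0825 182.7209] ((551.8366088867188, -372.8750915527344), (67.41287994384766, 214.04608154296875), 82.96634674072266) ((582.1627197265625, -376.7904052734375), (63.90716552734375, 255.77667236328125), 83.21028900146484)
 blue 574.0 [393.293  210.7683] ((483.6034240722656, -142.787841796875), (75.99639129638672, 77.08403778076172), 83.0656967163086) ((483.2328186035156, -142.86607360839844), (86.25667572021484, 87.56990051269531), 67.4215316772461)
 bar 35.5 [405.723  148.1596] [ 0.6789 -0.1867  0.004 ] ((679.5519409179688, -186.70286560058594), (10.682308197021484, 45.675628662109375), 83.21329498291016)
 orange 85.5 [209.3392  99.8207] [[205.0, 95.0], [214.0, 95.0], [214.0, 105.0], [205.0, 105.0]]
 red 268.0 [264.2767 264.4851] [[258.0, 282.79998779296875], [262.29998779296875, 244.3000030517578], [270.5, 245.1999969482422], [26
[... 2193 characters left out ...]
182 161.7409] [[350.0, 150.0], [363.0, 150.0], [363.0, 174.0], [350.0, 174.0]]
 black 287.5 [322.8545 246.3299] [[314.0, 236.0], [332.0, 236.0], [332.0, 256.0], [314.0, 256.0]]
 black 42.5 [311.9804 264.5961] [[305.79998779296875, 271.29998779296875], [315.1000061035156, 256.3999938964844], [318.0, 258.20001220703125], [308.70001220703125, 273.1000061035156]]
 plate 4344.0 ((623.4972534179688, 142.37869262695312), (221.61807250976562, 294.44378662109375), 39.95398712158203)
0 (array([ 0.627 , -0.1826, -0.0054]), np.float64(0.0017612647137509334))
1 (array([ 0.5703, -0.3798, -0.005 ]), np.float64(0.0038790284585529604))
2 (array([ 0.484 , -0.144 , -0.0003]), np.float64(0.0012734748373684176))
```

```bash
python3 - <<'E'
from m import *
np.set_printoptions(precision=4,suppress=True)
t,s=load("top0"),load("scene0")
print("handle end",tri(t,(262.15,283.25),s,(426.4,159.6)))
print("handle front",tri(t,(266.4,244.75),s,(402.4,193.9)))
print("hub blob",tri(t,(299.3,166.7),s,(322.85,246.3)))
print("slot",plane(t,(297.7,150.2),.004),plane(s,(312,264.6),.004),tri(t,(297.7,150.2),s,(312,264.6)))
for c,b,n in((t,(270,130,330,205),"t"),(s,(285,212,362,285),"s")):
    g=cv2.cvtColor(c["color"],cv2.COLOR_RGB2GRAY)
    x0,y0,x1,y1=b; sub=g[y0:y1,x0:x1]; print(n,"gray row",sub[len(sub)//2,::4])
    hs=cv2.cvtColor(c["color"],cv2.COLOR_RGB2HSV)[y0:y1,x0:x1]
    for th in (125,135,145):
        m=np.uint8(sub>th)*255; m=cv2.morphologyEx(m,cv2.MORPH_OPEN,np.ones((3,3)))
        k=max(cv2.findContours(m,cv2.RETR_EXTERNAL,cv2.CHAIN_APPROX_NONE)[0],key=cv2.contourArea)+[[x0,y0]]
        h=cv2.convexHull(onplane(c,k,.004)*1000); print(" plate",th,cv2.fitEllipse(h),cv2.minEnclosingCircle(h))
for c,b,n in((t,(205,155,270,205),"t"),(s,(350,235,430,310),"s")):
    o=blobs(c["color"],(3,150,40),(18,255,255),b,3,10)[0]; w=blobs(c["color"],(0,12,80),(40,120,255),b,5)[0]
    print(n,"orange",cen(o),cv2.minAreaRect(o),"white",cen(w),cv2.minAreaRect(w))
    for z in(.03,.05):
        print("  z",z,"orange",cv2.minAreaRect(onplane(c,o,z)*1000),"white",cv2.minAreaRect(onplane(c,w,z)*1000))
E
```

```text
handle end (array([0.2742, 0.2467, 0.0829]), np.float64(0.000987061028689108))
handle front (array([0.383 , 0.2416, 0.0419]), np.float64(0.0008965792247030883))
hub blob (array([0.624 , 0.1456, 0.0075]), np.float64(0.0007983144072889691))
slot [0.677  0.1511 0.004 ] [0.6806 0.1512 0.004 ] (array([ 0.6787,  0.1507, -0.0012]), np.float64(0.0018000363486623406))
t gray row [109 136 134 136 138 119  23  53  26  19 143 142 143 143 136]
 plate 125 ((623.446044921875, 144.93234252929688), (166.64389038085938, 166.89442443847656), 173.96609497070312) ((623.7987060546875, 145.08567810058594), 84.58460235595703)
 plate 135 ((622.3260498046875, 142.28941345214844), (157.51722717285156, 165.78514099121094), 74.80713653564453) ((623.2559814453125, 144.58001708984375), 83.34416198730469)Traceback (most recent call last):
  File "<stdin>", line 14, in <module>
ValueError: max() iterable argument is empty
```

```bash
python3 - <<'E'
from m import *
np.set_printoptions(precision=4,suppress=True)
t,s=load("top0"),load("scene0")
c=s;x0,y0,x1,y1=(285,212,362,285);g=cv2.cvtColor(c["color"],cv2.COLOR_RGB2GRAY)[y0:y1,x0:x1]
print(g[45,::3])
for th in (115,122,130):
    m=cv2.morphologyEx(np.uint8(g>th)*255,cv2.MORPH_OPEN,np.ones((3,3)))
    cs=cv2.findContours(m,cv2.RETR_EXTERNAL,cv2.CHAIN_APPROX_NONE)[0]
    if cs:
        k=max(cs,key=cv2.contourArea)+[[x0,y0]]; h=cv2.convexHull(onplane(c,k,.004)*1000); print(" plate",th,cv2.fitEllipse(h),cv2.minEnclosingCircle(h))
for c,b,n in((t,(205,155,270,205),"t"),(s,(350,235,430,310),"s")):
    o=blobs(c["color"],(3,150,40),(18,255,255),b,3,10)[0]; w=blobs(c["color"],(0,12,80),(40,120,255),b,5)[0]
    print(n,"orange",cen(o),cv2.minAreaRect(o),"white",cen(w),cv2.minAreaRect(w))
    for z in(.03,.05):
        print("  z",z,"orange",cv2.minAreaRect(onplane(c,o,z)*1000),"white",cv2.minAreaRect(onplane(c,w,z)*1000))
E
```

```text
[125 121 125 172 170 170 172 172 174 172  35 100 123 149 168 162 165 163
 161 156 159 157 160 120 126 121]
 plate 115 ((622.3097534179688, 139.91766357421875), (261.55426025390625, 266.62603759765625), 46.346866607666016) ((618.9373779296875, 141.56033325195312), 143.88824462890625)
 plate 122 ((623.5281982421875, 142.16424560546875), (255.58950805664062, 278.5926208496094), 124.86348724365234) ((618.556884765625, 141.2882843017578), 143.5724334716797)
 plate 130 ((622.4707641601562, 139.3468475341797), (165.1599884033203, 185.01458740234375), 151.5609130859375) ((620.326171875, 134.7068328857422), 95.50480651855469)
t orange [217.2346 179.5021] ((217.50308227539062, 178.55535888671875), (23.2419376373291, 5.9352922439575195), 86.8201675415039) white [239.2558 178.9373] ((239.22195434570312, 179.5611114501953), (49.73787307739258, 24.86893653869629), 2.8624050617218018)
  z 0.03 orange ((585.7650756835938, 395.1328125), (72.43913269042969, 18.20174217224121), 4.109869480133057) white ((583.961669921875, 328.3876953125), (152.85072326660156, 77.2430648803711), 88.195556640625)
  z 0.0
[... 210 characters left out ...]
12)
s orange [413.8734 284.9857] ((413.8529357910156, 284.9117736816406), (3.7729692459106445, 33.956722259521484), 30.963756561279297) white [391.3355 269.5929] ((390.191650390625, 272.0894470214844), (73.28001403808594, 39.02628707885742), 25.016895294189453)
  z 0.03 orange ((582.7843627929688, 390.9572448730469), (88.46599578857422, 8.71267318725586), 0.26189124584198) white ((589.1210327148438, 325.9190979003906), (101.82859802246094, 178.79217529296875), 9.623534202575684)
  z 0.05 orange ((590.282470703125, 390.385498046875), (86.5024185180664, 8.519227027893066), 0.26184993982315063) white ((596.478515625, 326.79095458984375), (99.5684585571289, 174.8236846923828), 9.623495101928711)
```

```bash
python3 - <<'E'
from m import *
np.set_printoptions(precision=4,suppress=True)
t,s=load("top0"),load("scene0")
c=s;x0,y0,x1,y1=(285,212,362,285);g=cv2.cvtColor(c["color"],cv2.COLOR_RGB2GRAY)[y0:y1,x0:x1]
for th in (138,145):
    m=cv2.morphologyEx(np.uint8(g>th)*255,cv2.MORPH_OPEN,np.ones((3,3)))
    k=max(cv2.findContours(m,cv2.RETR_EXTERNAL,cv2.CHAIN_APPROX_NONE)[0],key=cv2.contourArea)+[[x0,y0]]; h=cv2.convexHull(onplane(c,k,.004)*1000); print(" plate",th,cv2.fitEllipse(h),cv2.minEnclosingCircle(h))
v=t["color"].astype(int)
for x in(224,232,240,248,256,261): print(x,v[164:194,x,0], (v[164:194,x,0]-v[164:194,x,2]))
print("row",v[179,210:270,0]); 
# scene: points along body, normals
d=np.array([412.05-364.75,283.85-254.75]);d/=np.linalg.norm(d);n=np.array([-d[1],d[0]])
for a in(-18,0,18):
    p=np.array([388.4,269.3])+a*d; q=[(p+k*n).round().astype(int) for k in range(-16,17)]
    print("s",p,[int(s["color"][y,x,0]) for x,y in q])
p=np.array([388.4,269.3]); print([int(s["color"][y,x,0]) for x,y in [(p+k*d).round().astype(int) for k in range(-34,36)]])
E
```

```text
plate 138 ((625.9281005859375, 144.4761505126953), (166.85626220703125, 167.98854064941406), 122.70609283447266) ((626.1272583007812, 144.53277587890625), 84.47782897949219)
 plate 145 ((626.198486328125, 144.69761657714844), (166.40878295898438, 167.25010681152344), 109.76091766357422) ((626.0626831054688, 144.59425354003906), 84.08915710449219)
224 [110 110 110 110 109 108 107 109 130 139 145 148 151 156 159 156 153 148
 144 138 132 121 111  88  53  82 118 115 112 113] [ 0  0  1  0  0 -1  2 10 14 14 14 15 14 14 15 14 15 15 14 14 13 13 14  8
 -1  0  0  0  0  0]
232 [109 110 110 110 107 108 107 109 118 122 127 129 133 138 140 139 130 119
 124 120 113 107 104  87  56  81 116 112 112 110] [-1  1  0  0  0  1  2 12 12 11 11 11 12 13 13 12 12 10 11 11 10 10 11 10
  2  1 -1  0  0  0]
240 [109 108 110 109 107 109 106 110 131 141 145 150 152 157 159 158 154 149
 144 139 132 122 110  86  52  79 117 111 109 109] [ 0  0  1 -1  0  1  2 12 15 15 15 15 14 15 14 15 15 15 15 16 13 13 12  8
  1  0  1  0  0  0]
248 [110 109 109 109 107 108 105 111 132 140 145 149 153 157 159 158 154 147
 143 138 131 1
[... 1010 characters left out ...]
 269.3] [126, 126, 126, 123, 125, 121, 129, 157, 157, 172, 176, 183, 191, 196, 200, 200, 190, 187, 174, 169, 161, 157, 151, 142, 126, 111, 82, 72, 66, 66, 114, 126, 127]
s [403.731  278.7319] [129, 127, 128, 130, 127, 126, 123, 151, 162, 175, 177, 181, 185, 197, 198, 196, 192, 181, 181, 174, 169, 161, 152, 137, 128, 119, 94, 74, 67, 65, 114, 122, 125]
[127, 127, 127, 126, 127, 127, 171, 171, 187, 191, 191, 193, 192, 194, 192, 191, 190, 193, 150, 188, 186, 193, 190, 187, 192, 190, 194, 186, 192, 189, 179, 176, 195, 190, 190, 190, 193, 189, 200, 193, 196, 190, 195, 144, 178, 194, 190, 190, 187, 192, 190, 195, 192, 195, 190, 195, 192, 190, 191, 196, 193, 193, 177, 185, 184, 115, 74, 69, 69, 67]
```

```bash
cat > go.py <<'E'
# usage: go.plan(target_pos, target_R) prints translation shares (tool axes now) and turn shares
from m import *
from scipy.spatial.transform import Rotation as Ro
from bench import readout,camera,env
np.set_printoptions(precision=4,suppress=True)
def plan(p=None,R=None):
    s=readout.observe(); R0=s["orientation"]; print("t",round(s["time"],2),"tcp",s["eef_pos"],"F",s["force"],"w",round(s["width"],3),"q",s["joint_pos"])
    print("Rx",R0[:,0],"Ry",R0[:,1],"Rz",R0[:,2])
    if p is not None:
        d=R0.T@(np.array(p)-s["eef_pos"])/.3; print("shift",d,"rows>=",np.linalg.norm(d)*.3/.0417)
    if R is not None:
        r=Ro.from_matrix(R0.T@R).as_rotvec()/np.pi; print("turn",r,"rows>=",np.linalg.norm(r)*180/7.16)
def down(psi): # tool down, closing axis at angle psi
    y=np.array([np.cos(psi),np.sin(psi),0]); z=np.array([0,0,-1.]); return np.c_[np.cross(y,z),y,z]
E
python3 - <<'E'
from go import *
t,s=load("top0"),load("scene0")
for c in(222,240,258): print("pusher top",plane(t,(c,179.1),.03))
d=np.array([412.05-364.75,283.85-254.75]);d/=np.linalg.norm(d);p=np.array([388.4,269.3])
for a in(-28.5,-18,0,18,29): print("scene",plane(s,p+a*d,.03))
print("tri plain",tri(t,(262.5,179.1),s,p-28.5*d),"flange",tri(t,(218.5,179.1),s,p+29.5*d))
for n,q in(("bottlecap",(155,224)),):print(n,plane(t,q,.22))
print("small pusher base",plane(t,(430,212),.004),"ramekin",plane(t,(326,246),.05))
E
```

```text
pusher top [0.5839 0.3813 0.03  ]
pusher top [0.5832 0.3259 0.03  ]
pusher top [0.5826 0.2707 0.03  ]
scene [0.5879 0.2492 0.03  ]
scene [0.5871 0.2756 0.03  ]
scene [0.5858 0.3199 0.03  ]
scene [0.5846 0.3631 0.03  ]
scene [0.5838 0.3889 0.03  ]
tri plain (array([0.5849, 0.253 , 0.0284]), np.float64(0.009420338539523126)) flange (array([0.584 , 0.3908, 0.0317]), np.float64(0.0016541819596081631))
bottlecap [0.4384 0.5    0.22  ]
small pusher base [ 0.4783 -0.2549  0.004 ] ramekin [0.3776 0.0647 0.05  ]
```

play_rows:
  increments:
    - {"z": -0.13}
    - {"z": -0.13}
    - {"z": -0.13}
    - {"x": -0.113,"y": -0.0637}
    - {"x": -0.113,"y": -0.0637}
  gripper: 0.3
  newtons: 30

```text
invalid input
```

play_rows:
  increments:
    - {"x": -0.113,"y": -0.0637}
    - {"x": -0.113,"y": -0.0637}
    - {"x": -0.113,"y": -0.0637}
    - {"x": -0.113,"y": -0.0637}
    - {"x": -0.113,"y": -0.0637}

```text
invalid input
```

play_rows:
  increments:
    - {"x": -0.113,"y": -0.0637}
    - {"x": -0.113,"y": -0.0637}
    - {"x": -0.113,"y": -0.0637}
    - {"x": -0.113,"y": -0.0637}
    - {"x": -0.113,"y": -0.0637}

```text
invalid input
```

play_rows:
  increments:
    - {"x": -0.113,"y": -0.0637}
    - {"x": -0.113,"y": -0.0637}
    - {"x": -0.113,"y": -0.0637}
    - {"x": -0.113,"y": -0.0637}
    - {"x": 0}

```text
invalid input
```

```bash
python3 - <<'E'
from go import *
plan((.625,.1448,.1),down(1.233))
E
```

```text
t 0.1 tcp [0.2152 0.6128 0.2245] F [-0.8975 -0.7028  0.1919] w 0.994 q [ 1.1504  0.1244  1.6515  0.      1.3675 -0.0826]
Rx [-0.9435  0.3314  0.0002] Ry [ 0.3314  0.9435 -0.0018] Rz [-0.0008 -0.0017 -1.    ]
shift [-1.8058 -1.0183  0.4167] rows>= 15.212835999980086
turn [-0.0006 -0.0001  0.    ] rows>= 0.01472428196047508
```

Probably every row needs all six keys.

play_rows:
  increments:
    - {"x": 0,"y": 0,"z": -0.13,"rx": 0,"ry": 0,"rz": 0}
    - {"x": 0,"y": 0,"z": -0.13,"rx": 0,"ry": 0,"rz": 0}
    - {"x": 0,"y": 0,"z": -0.13,"rx": 0,"ry": 0,"rz": 0}
  gripper: 0.3
  newtons: 30

```text
time: 0.35
eef_pos: [0.2151, 0.6125, 0.3421]
orientation: [[-0.943, 0.331, -0.002], [0.331, 0.943, -0.003], [0.0, -0.004, -1.0]]
force: [-0.7, 1.0, -0.3]
width: 0.842
grip_force: 0.0
```

play_rows:
  increments:
    - {"x": -0.113,"y": -0.0637,"z": 0,"rx": 0,"ry": 0,"rz": 0}
    - {"x": -0.113,"y": -0.0637,"z": 0,"rx": 0,"ry": 0,"rz": 0}
    - {"x": -0.113,"y": -0.0637,"z": 0,"rx": 0,"ry": 0,"rz": 0}
    - {"x": -0.113,"y": -0.0637,"z": 0,"rx": 0,"ry": 0,"rz": 0}
    - {"x": -0.113,"y": -0.0637,"z": 0,"rx": 0,"ry": 0,"rz": 0}

```text
time: 0.77
eef_pos: [0.3443, 0.4654, 0.3421]
orientation: [[-0.944, 0.331, -0.0], [0.331, 0.944, -0.001], [0.0, -0.001, -1.0]]
force: [0.8, 0.3, -0.1]
width: 0.654
grip_force: 0.0
```

play_rows:
  increments:
    - {"x": -0.113,"y": -0.0637,"z": 0,"rx": 0,"ry": 0,"rz": 0}
    - {"x": -0.113,"y": -0.0637,"z": 0,"rx": 0,"ry": 0,"rz": 0}
    - {"x": -0.113,"y": -0.0637,"z": 0,"rx": 0,"ry": 0,"rz": 0}
    - {"x": -0.113,"y": -0.0637,"z": 0,"rx": 0,"ry": 0,"rz": 0}
    - {"x": -0.113,"y": -0.0637,"z": 0,"rx": 0,"ry": 0,"rz": 0}

```text
time: 1.18
eef_pos: [0.4727, 0.3189, 0.3422]
orientation: [[-0.944, 0.331, -0.0], [0.331, 0.944, -0.0], [0.0, -0.0, -1.0]]
force: [1.1, 2.2, -0.6]
width: 0.649
grip_force: 0.0
```

play_rows:
  increments:
    - {"x": -0.113,"y": -0.0637,"z": 0,"rx": 0,"ry": 0,"rz": 0}
    - {"x": -0.113,"y": -0.0637,"z": 0,"rx": 0,"ry": 0,"rz": 0}
    - {"x": -0.113,"y": -0.0637,"z": 0,"rx": 0,"ry": 0,"rz": 0}
    - {"x": -0.113,"y": -0.0637,"z": 0,"rx": 0,"ry": 0,"rz": 0}
    - {"x": -0.113,"y": -0.0637,"z": 0,"rx": 0,"ry": 0,"rz": 0}

```text
time: 1.6
eef_pos: [0.601, 0.1725, 0.3421]
orientation: [[-0.943, 0.332, -0.001], [0.332, 0.943, -0.0], [0.001, -0.0, -1.0]]
force: [-0.2, 0.3, -0.1]
width: 0.649
grip_force: 0.0
```

play_rows:
  increments:
    - {"x": -0.113,"y": -0.0637,"z": 0.1,"rx": 0,"ry": 0,"rz": 0}
    - {"x": 0,"y": 0,"z": 0.13,"rx": 0,"ry": 0,"rz": 0}
    - {"x": 0,"y": 0,"z": 0.13,"rx": 0,"ry": 0,"rz": 0}
    - {"x": 0,"y": 0,"z": 0.13,"rx": 0,"ry": 0,"rz": 0}
    - {"x": 0,"y": 0,"z": 0,"rx": 0,"ry": 0,"rz": 0}

```text
time: 2.02
eef_pos: [0.6164, 0.1481, 0.189]
orientation: [[-0.943, 0.332, -0.018], [0.332, 0.943, -0.003], [0.016, -0.008, -1.0]]
force: [-0.4, -0.3, -2.7]
width: 0.648
grip_force: 0.0
```

```bash
python3 - <<'E'
from go import *
plan((.625,.1448,.022),down(1.233))
E
```

```text
t 2.02 tcp [0.6164 0.1481 0.189 ] F [-0.4291 -0.3142 -2.7215] w 0.648 q [ 0.1512  0.1247  1.7118  0.      1.3229 -1.081 ]
Rx [-0.9431  0.3321  0.0158] Ry [ 0.332   0.9432 -0.0084] Rz [-0.0177 -0.0027 -0.9998]
shift [-0.0395  0.0037  0.5562] rows>= 4.011460527438954
turn [-0.0027 -0.005  -0.0002] rows>= 0.1433642376904153
```

play_rows:
  increments:
    - {"x": 0,"y": 0,"z": 0.1,"rx": 0,"ry": 0,"rz": 0}
    - {"x": 0,"y": 0,"z": 0.1,"rx": 0,"ry": 0,"rz": 0}
    - {"x": 0,"y": 0,"z": 0,"rx": 0,"ry": 0,"rz": 0}
    - {"x": 0,"y": 0,"z": 0,"rx": 0,"ry": 0,"rz": 0}

```text
time: 2.35
eef_pos: [0.6213, 0.1495, 0.1401]
orientation: [[-0.944, 0.331, -0.003], [0.331, 0.944, -0.0], [0.002, -0.001, -1.0]]
force: [-0.6, 0.3, 0.2]
width: 0.648
grip_force: 0.0
```

```bash
python3 - <<'E'
from go import *
plan((.625,.1448,.022),down(1.233))
c=camera("top"); np.savez("top1.npz",**c); cs=camera("scene")
a=cv2.resize(c["color"][120:220,240:360,::-1],None,fx=5,fy=5,interpolation=cv2.INTER_CUBIC)[:, :400]
a=cv2.resize(c["color"][125:215,260:350,::-1],(390,390),interpolation=cv2.INTER_CUBIC); b=cv2.resize(cs["color"][195:285,280:370,::-1],(390,390),interpolation=cv2.INTER_CUBIC)
cv2.imwrite("pics/g1.png",np.hstack([a,b]))
E
```

```text
t 2.35 tcp [0.6213 0.1495 0.1401] F [-0.6015  0.3101  0.2229] w 0.648 q [ 0.1522  0.167   1.7501 -0.      1.227  -1.081 ]
Rx [-0.9436  0.3312  0.0022] Ry [ 0.3312  0.9436 -0.0012] Rz [-0.0025 -0.0004 -1.    ]
shift [-0.0177 -0.0103  0.3937] rows>= 2.836307544826428
turn [-0.0004 -0.0007  0.0001] rows>= 0.02052181491823717
```

View pics/g1.png

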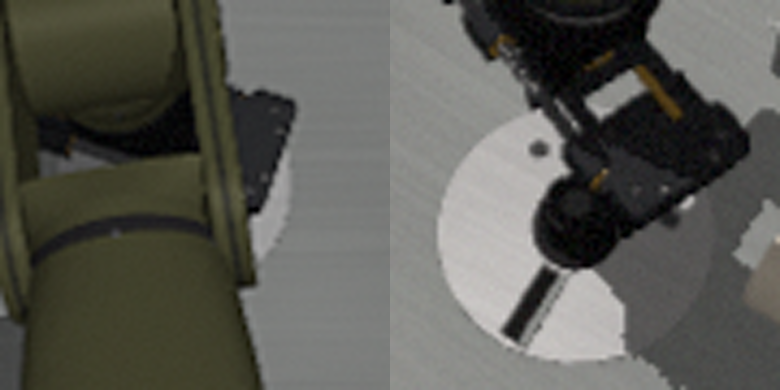

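The arm hides the top view. In the scene view the gripper is above the hub at crop (575,235), slot at (530,305), and nothing is in the way. Descend and grip.

play_rows:
  increments:
    - {"x": -0.0177,"y": -0.0103,"z": 0.06,"rx": 0,"ry": 0,"rz": 0}
    - {"x": 0,"y": 0,"z": 0.11,"rx": 0,"ry": 0,"rz": 0}
    - {"x": 0,"y": 0,"z": 0.11,"rx": 0,"ry": 0,"rz": 0}
    - {"x": 0,"y": 0,"z": 0.08,"rx": 0,"ry": 0,"rz": 0}
    - {"x": 0,"y": 0,"z": 0.033,"rx": 0,"ry": 0,"rz": 0}

```text
time: 2.87
eef_pos: [0.6253, 0.1447, 0.0212]
orientation: [[-0.944, 0.331, -0.002], [0.331, 0.944, -0.0], [0.002, -0.001, -1.0]]
force: [-0.3, -0.0, -0.2]
width: 0.65
grip_force: 0.0
```

play_rows:
  increments:
    - {"x": 0,"y": 0,"z": 0,"rx": 0,"ry": 0,"rz": 0}
    - {"x": 0,"y": 0,"z": 0,"rx": 0,"ry": 0,"rz": 0}
    - {"x": 0,"y": 0,"z": 0,"rx": 0,"ry": 0,"rz": 0}

```text
time: 3.12
eef_pos: [0.6283, 0.1452, 0.0257]
orientation: [[-0.944, 0.331, 0.005], [0.331, 0.944, 0.001], [-0.005, 0.002, -1.0]]
force: [0.2, -0.6, -0.2]
width: 0.651
grip_force: 0.0
```

play_rows:
  increments:
    - {"x": 0,"y": 0,"z": 0,"rx": 0,"ry": 0,"rz": 0}
    - {"x": 0,"y": 0,"z": 0,"rx": 0,"ry": 0,"rz": 0}
    - {"x": 0,"y": 0,"z": 0,"rx": 0,"ry": 0,"rz": 0}
    - {"x": 0,"y": 0,"z": 0,"rx": 0,"ry": 0,"rz": 0}
    - {"x": 0,"y": 0,"z": 0,"rx": 0,"ry": 0,"rz": 0}
  gripper: -1
  newtons: 30

```text
time: 3.53
eef_pos: [0.6263, 0.1447, 0.0231]
orientation: [[-0.944, 0.331, 0.001], [0.331, 0.944, -0.0], [-0.001, 0.0, -1.0]]
force: [-1.3, 0.7, 3.5]
width: 0.415
grip_force: 30.0
```

play_rows:
  increments:
    - {"x": 0,"y": 0,"z": -0.06,"rx": 0,"ry": 0,"rz": 0}
    - {"x": 0,"y": 0,"z": -0.1,"rx": 0,"ry": 0,"rz": 0}
    - {"x": 0,"y": 0,"z": -0.1,"rx": 0,"ry": 0,"rz": 0}
    - {"x": 0,"y": 0,"z": -0.06,"rx": 0,"ry": 0,"rz": 0.038}
    - {"x": 0,"y": 0,"z": 0,"rx": 0,"ry": 0,"rz": 0.038}
  newtons: 45

```text
time: 3.95
eef_pos: [0.6285, 0.1452, 0.1232]
orientation: [[-0.835, 0.55, 0.007], [0.55, 0.835, 0.001], [-0.006, 0.005, -1.0]]
force: [0.8, -0.2, -2.5]
width: 0.417
grip_force: 45.0
```

play_rows:
  increments:
    - {"x": 0,"y": 0,"z": 0,"rx": 0,"ry": 0,"rz": 0}
    - {"x": 0,"y": 0,"z": 0,"rx": 0,"ry": 0,"rz": 0}
    - {"x": 0,"y": 0,"z": 0,"rx": 0,"ry": 0,"rz": 0}

```text
time: 4.2
eef_pos: [0.6244, 0.1445, 0.1159]
orientation: [[-0.84, 0.543, -0.004], [0.543, 0.84, -0.001], [0.003, -0.003, -1.0]]
force: [-0.3, 0.7, -4.7]
width: 0.414
grip_force: 45.0
```

```bash
python3 - <<'E'
from go import *
plan((.6263,-.180,.12),down(.994))
E
```

```text
t 4.2 tcp [0.6244 0.1445 0.1159] F [-0.2978  0.6839 -4.6919] w 0.414 q [ 0.1437  0.195   1.7614 -0.      1.1892 -0.853 ]
Rx [-0.8397  0.5431  0.0031] Ry [ 0.543   0.8397 -0.0027] Rz [-0.0041 -0.0006 -1.    ]
shift [-0.5928 -0.9049 -0.0129] rows>= 7.783149719095166
turn [-0.0009 -0.001   0.0009] rows>= 0.039391861374083674
```

play_rows:
  increments:
    - {"x": -0.04,"y": -0.06,"z": 0,"rx": 0,"ry": 0,"rz": 0}
    - {"x": -0.07,"y": -0.107,"z": 0,"rx": 0,"ry": 0,"rz": 0}
    - {"x": -0.07,"y": -0.107,"z": 0,"rx": 0,"ry": 0,"rz": 0}
    - {"x": -0.07,"y": -0.107,"z": 0,"rx": 0,"ry": 0,"rz": 0}
    - {"x": -0.07,"y": -0.107,"z": 0,"rx": 0,"ry": 0,"rz": 0}

```text
time: 4.62
eef_pos: [0.6253, -0.0316, 0.1164]
orientation: [[-0.84, 0.543, -0.003], [0.543, 0.84, 0.0], [0.003, -0.001, -1.0]]
force: [0.7, 0.2, -3.8]
width: 0.417
grip_force: 45.0
```

play_rows:
  increments:
    - {"x": -0.07,"y": -0.107,"z": 0,"rx": 0,"ry": 0,"rz": 0}
    - {"x": -0.07,"y": -0.107,"z": 0,"rx": 0,"ry": 0,"rz": 0}
    - {"x": -0.07,"y": -0.107,"z": 0,"rx": 0,"ry": 0,"rz": 0}
    - {"x": -0.04,"y": -0.06,"z": 0,"rx": 0,"ry": 0,"rz": 0}
    - {"x": -0.023,"y": -0.036,"z": 0,"rx": 0,"ry": 0,"rz": 0}

```text
time: 5.03
eef_pos: [0.6259, -0.1826, 0.1165]
orientation: [[-0.838, 0.546, -0.003], [0.546, 0.838, 0.0], [0.002, -0.001, -1.0]]
force: [-1.1, 0.4, -4.3]
width: 0.413
grip_force: 45.0
```

play_rows:
  increments:
    - {"x": 0,"y": 0,"z": 0,"rx": 0,"ry": 0,"rz": 0}
    - {"x": 0,"y": 0,"z": 0.1,"rx": 0,"ry": 0,"rz": 0}
    - {"x": 0,"y": 0,"z": 0.05,"rx": 0,"ry": 0,"rz": 0}
    - {"x": 0,"y": 0,"z": 0,"rx": 0,"ry": 0,"rz": 0}
    - {"x": 0,"y": 0,"z": 0,"rx": 0,"ry": 0,"rz": 0}

```text
time: 5.45
eef_pos: [0.6253, -0.1778, 0.0707]
orientation: [[-0.839, 0.544, -0.005], [0.544, 0.839, 0.002], [0.006, -0.001, -1.0]]
force: [0.2, -0.7, -3.2]
width: 0.411
grip_force: 45.0
```

```bash
python3 - <<'E'
from go import *
plan((.6263,-.180,.0275),down(.994))
for n,b in(("top",(340,110,500,250)),("scene",(145,95,315,235))):
    c=camera(n); np.savez(n+"2.npz",**c)
    globals()[n]=cv2.resize(c["color"][b[1]:b[3],b[0]:b[2],::-1],(390,330),interpolation=cv2.INTER_CUBIC)
cv2.imwrite("pics/g2.png",np.hstack([top,scene]))
E
```

```text
t 5.45 tcp [ 0.6253 -0.1778  0.0707] F [ 0.1846 -0.7222 -3.2173] w 0.411 q [-0.3598  0.2634  1.7637  0.0003  1.1203 -1.3559]
Rx [-0.8393  0.5436  0.0057] Ry [ 0.5436  0.8393 -0.0009] Rz [-0.0053  0.0023 -1.    ]
shift [-0.0076 -0.0041  0.1438] rows>= 1.036466341553875
turn [-0.0003 -0.0018  0.0006] rows>= 0.04882074675145582
```

View pics/g2.png

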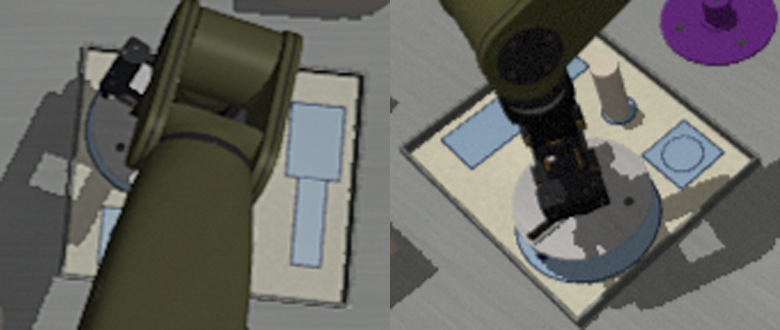

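The disc hangs level over the round outline, slot towards the drawn bar (scene crop (540,232)). Lower slowly.

play_rows:
  increments:
    - {"x": 0,"y": 0,"z": 0.04,"rx": 0,"ry": 0,"rz": 0}
    - {"x": 0,"y": 0,"z": 0.04,"rx": 0,"ry": 0,"rz": 0}
    - {"x": 0,"y": 0,"z": 0.03,"rx": 0,"ry": 0,"rz": 0}
    - {"x": 0,"y": 0,"z": 0,"rx": 0,"ry": 0,"rz": 0}
    - {"x": 0,"y": 0,"z": 0,"rx": 0,"ry": 0,"rz": 0}

```text
time: 5.97
eef_pos: [0.626, -0.1794, 0.0386]
orientation: [[-0.838, 0.545, -0.003], [0.545, 0.838, 0.001], [0.003, -0.001, -1.0]]
force: [0.2, -0.9, -3.7]
width: 0.416
grip_force: 45.0
```

play_rows:
  increments:
    - {"x": 0,"y": 0,"z": 0,"rx": 0,"ry": 0,"rz": 0}
    - {"x": 0,"y": 0,"z": 0,"rx": 0,"ry": 0,"rz": 0}
    - {"x": 0,"y": 0,"z": 0,"rx": 0,"ry": 0,"rz": 0}
    - {"x": 0,"y": 0,"z": 0,"rx": 0,"ry": 0,"rz": 0}

```text
time: 6.3
eef_pos: [0.6275, -0.18, 0.041]
orientation: [[-0.838, 0.545, 0.001], [0.545, 0.838, -0.0], [-0.001, 0.0, -1.0]]
force: [0.3, -0.3, -4.6]
width: 0.418
grip_force: 45.0
```

```bash
python3 - <<'E'
from go import *
plan((.6263,-.180,.0275),down(.994))
E
```

```text
t 6.3 tcp [ 0.6275 -0.18    0.041 ] F [ 0.346  -0.2656 -4.6487] w 0.418 q [-0.3615  0.3004  1.7743  0.      1.0657 -1.3557]
Rx [-0.8383  0.5452 -0.001 ] Ry [0.5452 0.8383 0.0002] Rz [ 0.001  -0.0004 -1.    ]
shift [ 0.0033 -0.0022  0.0449] rows>= 0.32410451054834744
turn [0.0001 0.0003 0.0001] rows>= 0.008651787523470724
```

play_rows:
  increments:
    - {"x": 0.003,"y": -0.002,"z": 0.02,"rx": 0,"ry": 0,"rz": 0}
    - {"x": 0,"y": 0,"z": 0.012,"rx": 0,"ry": 0,"rz": 0}
    - {"x": 0,"y": 0,"z": 0.006,"rx": 0,"ry": 0,"rz": 0}
    - {"x": 0,"y": 0,"z": 0.004,"rx": 0,"ry": 0,"rz": 0}
    - {"x": 0,"y": 0,"z": 0.002,"rx": 0,"ry": 0,"rz": 0}

```text
time: 6.72
eef_pos: [0.6259, -0.1798, 0.0271]
orientation: [[-0.838, 0.545, -0.001], [0.545, 0.838, 0.0], [0.001, -0.0, -1.0]]
force: [-1.6, 0.7, 0.0]
width: 0.418
grip_force: 45.0
```

play_rows:
  increments:
    - {"x": 0,"y": 0,"z": 0.002,"rx": 0,"ry": 0,"rz": 0}
    - {"x": 0,"y": 0,"z": 0,"rx": 0,"ry": 0,"rz": 0}
    - {"x": 0,"y": 0,"z": 0,"rx": 0,"ry": 0,"rz": 0}

```text
time: 6.97
eef_pos: [0.6263, -0.1799, 0.0271]
orientation: [[-0.838, 0.545, 0.0], [0.545, 0.838, -0.0], [-0.001, 0.0, -1.0]]
force: [-1.6, 1.2, 0.8]
width: 0.415
grip_force: 45.0
```

Contact (force back to zero at the expected height). Release and lift.

play_rows:
  increments:
    - {"x": 0,"y": 0,"z": 0,"rx": 0,"ry": 0,"rz": 0}
    - {"x": 0,"y": 0,"z": 0,"rx": 0,"ry": 0,"rz": 0}
    - {"x": 0,"y": 0,"z": 0,"rx": 0,"ry": 0,"rz": 0}
    - {"x": 0,"y": 0,"z": -0.06,"rx": 0,"ry": 0,"rz": 0}
    - {"x": 0,"y": 0,"z": -0.1,"rx": 0,"ry": 0,"rz": 0}
  gripper: 0.3

```text
time: 7.38
eef_pos: [0.6233, -0.1788, 0.0708]
orientation: [[-0.838, 0.545, -0.007], [0.545, 0.838, 0.003], [0.007, -0.002, -1.0]]
force: [0.4, 0.4, -0.4]
width: 0.639
grip_force: 0.0
```

play_rows:
  increments:
    - {"x": 0,"y": 0,"z": -0.13,"rx": 0,"ry": 0,"rz": 0}
    - {"x": 0,"y": 0,"z": -0.13,"rx": 0,"ry": 0,"rz": 0}
    - {"x": 0,"y": 0,"z": -0.13,"rx": 0,"ry": 0,"rz": 0}
    - {"x": 0,"y": 0,"z": -0.13,"rx": 0,"ry": 0,"rz": 0}
    - {"x": 0,"y": 0,"z": 0,"rx": 0,"ry": 0,"rz": 0}
  gripper: 0.7

```text
time: 7.8
eef_pos: [0.6305, -0.1814, 0.2424]
orientation: [[-0.838, 0.545, 0.017], [0.545, 0.838, -0.006], [-0.018, 0.004, -1.0]]
force: [1.9, 0.1, 1.5]
width: 0.847
grip_force: 0.0
```

```bash
python3 - <<'E'
from go import *
plan((.5845,.20,.23),down(0))
E
```

```text
t 7.8 tcp [ 0.6305 -0.1814  0.2424] F [1.8771 0.1194 1.463 ] w 0.847 q [-0.362   0.1164  1.6302  0.0001  1.3769 -1.3563]
Rx [-0.8382  0.545  -0.0177] Ry [0.545  0.8384 0.0039] Rz [ 0.0169 -0.0063 -0.9998]
shift [0.8222 0.9823 0.0308] rows>= 9.218310863054043
turn [0.0039 0.0045 0.3165] rows>= 7.9578910189808685
```

play_rows:
  increments:
    - {"x": 0.0822,"y": 0.0982,"z": 0,"rx": 0,"ry": 0,"rz": 0}
    - {"x": 0.0822,"y": 0.0982,"z": 0,"rx": 0,"ry": 0,"rz": 0}
    - {"x": 0.0822,"y": 0.0982,"z": 0,"rx": 0,"ry": 0,"rz": 0}
    - {"x": 0.0822,"y": 0.0982,"z": 0,"rx": 0,"ry": 0,"rz": 0}
    - {"x": 0.0822,"y": 0.0982,"z": 0,"rx": 0,"ry": 0,"rz": 0}

```text
time: 8.22
eef_pos: [0.6028, 0.0124, 0.2307]
orientation: [[-0.838, 0.546, 0.001], [0.546, 0.838, -0.0], [-0.001, 0.001, -1.0]]
force: [0.8, -0.1, 0.2]
width: 0.846
grip_force: 0.0
```

play_rows:
  increments:
    - {"x": 0.0822,"y": 0.0982,"z": 0,"rx": 0,"ry": 0,"rz": 0}
    - {"x": 0.0822,"y": 0.0982,"z": 0,"rx": 0,"ry": 0,"rz": 0}
    - {"x": 0.0822,"y": 0.0982,"z": 0,"rx": 0,"ry": 0,"rz": 0}
    - {"x": 0.0822,"y": 0.0982,"z": 0,"rx": 0,"ry": 0,"rz": 0}
    - {"x": 0.0822,"y": 0.0982,"z": 0,"rx": 0,"ry": 0,"rz": 0}

```text
time: 8.63
eef_pos: [0.5796, 0.2035, 0.2308]
orientation: [[-0.838, 0.545, 0.001], [0.545, 0.838, 0.0], [-0.001, 0.001, -1.0]]
force: [0.8, 0.8, -0.7]
width: 0.849
grip_force: 0.0
```

play_rows:
  increments:
    - {"x": 0,"y": 0,"z": 0,"rx": 0,"ry": 0,"rz": 0.039}
    - {"x": 0,"y": 0,"z": 0,"rx": 0,"ry": 0,"rz": 0.039}
    - {"x": 0,"y": 0,"z": 0,"rx": 0,"ry": 0,"rz": 0.039}
    - {"x": 0,"y": 0,"z": 0,"rx": 0,"ry": 0,"rz": 0.039}
    - {"x": 0,"y": 0,"z": 0,"rx": 0,"ry": 0,"rz": 0.039}

```text
time: 9.05
eef_pos: [0.5801, 0.2019, 0.2305]
orientation: [[-0.367, 0.93, 0.001], [0.93, 0.367, 0.0], [-0.0, 0.001, -1.0]]
force: [-1.0, 0.0, 0.1]
width: 0.852
grip_force: 0.0
```

play_rows:
  increments:
    - {"x": 0,"y": 0,"z": 0,"rx": 0,"ry": 0,"rz": 0.039}
    - {"x": 0,"y": 0,"z": 0,"rx": 0,"ry": 0,"rz": 0.039}
    - {"x": 0,"y": 0,"z": 0,"rx": 0,"ry": 0,"rz": 0.039}
    - {"x": 0,"y": 0,"z": 0,"rx": 0,"ry": 0.037,"rz": 0}
    - {"x": 0,"y": 0,"z": 0,"rx": 0,"ry": 0.037,"rz": 0}

```text
time: 9.47
eef_pos: [0.5804, 0.2034, 0.2316]
orientation: [[-0.017, 1.0, -0.001], [0.972, 0.016, 0.236], [0.236, 0.003, -0.972]]
force: [-0.1, 0.1, -1.1]
width: 0.847
grip_force: 0.0
```

play_rows:
  increments:
    - {"x": 0,"y": 0,"z": 0,"rx": 0,"ry": 0.037,"rz": 0}
    - {"x": 0,"y": 0,"z": 0,"rx": 0,"ry": 0.037,"rz": 0}
    - {"x": 0,"y": 0,"z": 0,"rx": 0,"ry": 0.037,"rz": 0}
    - {"x": 0,"y": 0,"z": 0,"rx": 0,"ry": 0.037,"rz": 0}
    - {"x": 0,"y": 0,"z": 0,"rx": 0,"ry": 0,"rz": 0}

```text
time: 9.88
eef_pos: [0.5792, 0.1989, 0.2271]
orientation: [[-0.004, 1.0, -0.01], [0.766, 0.009, 0.643], [0.643, -0.005, -0.766]]
force: [-0.0, -0.8, -0.9]
width: 0.85
grip_force: 0.0
```

```bash
cat >> go.py <<'E'
a=np.radians(40); Rg=np.c_[[0,np.cos(a),np.sin(a)],[1,0,0],[0,np.sin(a),-np.cos(a)]]
zg=Rg[:,2]; Tg=np.array([.5845,.296,.0285])+.008*zg
E
python3 - <<'E'
from go import *
plan(Tg-.09*zg,Rg); print(Tg,Tg-.09*zg)
# disc check
c=load("scene0")
for n in("scene","top"):
    c=camera(n); np.savez(n+"3.npz",**c); cv2.imwrite(f"{n}3.png",c["color"][:,:,::-1])
c=load("scene3");x0,y0,x1,y1=185,135,285,230;g=cv2.cvtColor(c["color"],cv2.COLOR_RGB2GRAY)
b=blobs(c["color"],(100,40,60),(125,255,255),(x0,y0,x1,y1),5)
for k in b[:2]: print("blue",cv2.contourArea(k),cv2.minEnclosingCircle(onplane(c,k,.004)*1000))
E
```

```text
t 9.88 tcp [0.5792 0.1989 0.2271] F [-0.0212 -0.7513 -0.9366] w 0.85 q [-0.0611  0.0247  1.866   0.7124  1.3754 -0.2581]
Rx [-0.004   0.7658  0.643 ] Ry [ 0.9999  0.0094 -0.005 ] Rz [-0.0099  0.643  -0.7658]
shift [-0.1778  0.0212  0.4416] rows>= 3.427827468039342
turn [-0.0032 -0.0001  0.0013] rows>= 0.08541357672658327
[0.5845 0.3011 0.0224] [0.5845 0.2433 0.0913]
blue 667.0 ((581.6341552734375, -168.50473022460938), 137.77105712890625)
blue 408.5 ((581.9580078125, -349.81390380859375), 65.13591766357422)
```

play_rows:
  increments:
    - {"x": -0.044,"y": 0.005,"z": 0.11,"rx": -0.003,"ry": 0,"rz": 0.001}
    - {"x": -0.044,"y": 0.005,"z": 0.11,"rx": 0,"ry": 0,"rz": 0}
    - {"x": -0.044,"y": 0.005,"z": 0.11,"rx": 0,"ry": 0,"rz": 0}
    - {"x": -0.044,"y": 0.005,"z": 0.11,"rx": 0,"ry": 0,"rz": 0}
    - {"x": 0,"y": 0,"z": 0,"rx": 0,"ry": 0,"rz": 0}

```text
time: 10.4
eef_pos: [0.5814, 0.2481, 0.0887]
orientation: [[-0.005, 1.0, -0.011], [0.769, 0.01, 0.64], [0.64, -0.005, -0.769]]
force: [-2.1, 0.1, -1.4]
width: 0.849
grip_force: 0.0
```

play_rows:
  increments:
    - {"x": 0,"y": 0,"z": 0,"rx": 0,"ry": 0,"rz": 0}
    - {"x": 0,"y": 0,"z": 0,"rx": 0,"ry": 0,"rz": 0}
    - {"x": 0,"y": 0,"z": 0,"rx": 0,"ry": 0,"rz": 0}

```text
time: 10.65
eef_pos: [0.5882, 0.2462, 0.099]
orientation: [[-0.011, 1.0, 0.005], [0.767, 0.006, 0.642], [0.642, 0.011, -0.767]]
force: [-0.4, -0.1, 0.7]
width: 0.853
grip_force: 0.0
```

```bash
python3 - <<'E'
from go import *
plan(Tg,Rg)
a=cv2.resize(cv2.imread("top3.png")[120:245,355:500],(390,336),interpolation=cv2.INTER_CUBIC)
c=camera("scene")["color"][:,:,::-1]; b=cv2.resize(c[190:320,290:440],(390,336),interpolation=cv2.INTER_CUBIC)
d=cv2.resize(cv2.imread("scene3.png")[95:235,145:315],(390,260),interpolation=cv2.INTER_CUBIC)
o=np.zeros((596,780,3),np.uint8);o[:336,:390]=a;o[:336,390:]=b;o[336:,:390]=d
cv2.imwrite("pics/g3.png",o)
E
```

```text
t 10.65 tcp [0.5882 0.2462 0.099 ] F [-0.382  -0.1269  0.6979] w 0.853 q [ 0.0204  0.1891  1.9245  0.7813  1.1471 -0.3682]
Rx [-0.0115  0.7665  0.6421] Ry [0.9999 0.0059 0.0109] Rz [ 0.0046  0.6422 -0.7665]
shift [-0.0234 -0.014   0.3135] rows>= 2.2639311531411423
turn [0.0015 0.0003 0.0037] rows>= 0.09928660836667082
```

View pics/g3.png

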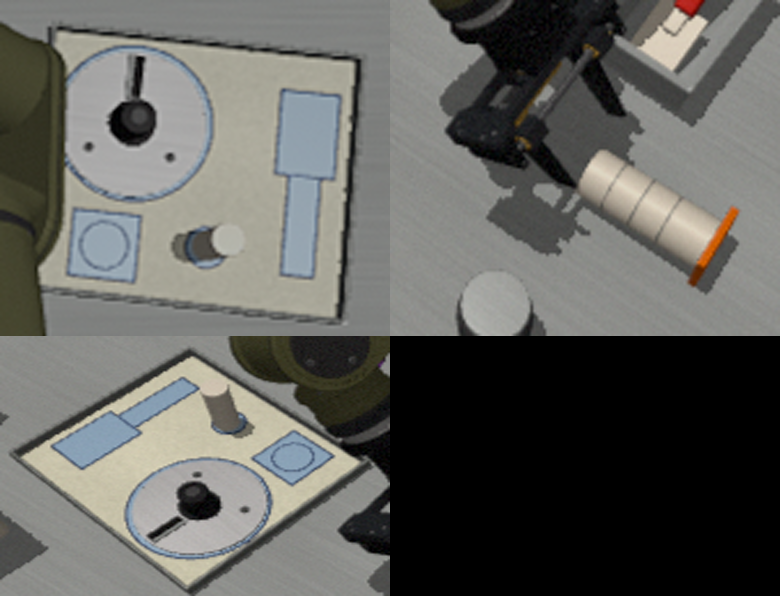

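The disc sits in its outline with an even blue ring and its slot over the bar. The fingers straddle the pusher's axis at right crop (575,185)/(620,110). Settle, then advance.

play_rows:
  increments:
    - {"x": 0,"y": 0,"z": 0,"rx": 0,"ry": 0,"rz": 0}
    - {"x": 0,"y": 0,"z": 0,"rx": 0,"ry": 0,"rz": 0}
    - {"x": 0,"y": 0,"z": 0,"rx": 0,"ry": 0,"rz": 0}
    - {"x": 0,"y": 0,"z": 0,"rx": 0,"ry": 0,"rz": 0}
    - {"x": 0,"y": 0,"z": 0,"rx": 0,"ry": 0,"rz": 0}

```text
time: 11.12
eef_pos: [0.5861, 0.2458, 0.0956]
orientation: [[-0.008, 1.0, 0.001], [0.766, 0.005, 0.642], [0.642, 0.005, -0.766]]
force: [0.4, -0.6, 0.4]
width: 0.851
grip_force: 0.0
```

```bash
python3 - <<'E'
from go import *
plan(Tg,Rg)
E
```

```text
t 11.12 tcp [0.5861 0.2458 0.0956] F [ 0.4439 -0.5744  0.4352] w 0.851 q [ 0.0198  0.1918  1.9281  0.7818  1.1467 -0.369 ]
Rx [-0.0076  0.7665  0.6422] Ry [1.     0.0054 0.0054] Rz [ 0.0007  0.6423 -0.7665]
shift [-0.0153 -0.0056  0.3057] rows>= 2.2021386236904212
turn [0.0002 0.0002 0.0024] rows>= 0.061051307554918166
```

play_rows:
  increments:
    - {"x": -0.0153,"y": -0.004,"z": 0.04,"rx": 0,"ry": 0,"rz": 0.002}
    - {"x": 0,"y": 0,"z": 0.08,"rx": 0,"ry": 0,"rz": 0}
    - {"x": 0,"y": 0,"z": 0.08,"rx": 0,"ry": 0,"rz": 0}
    - {"x": 0,"y": 0,"z": 0.07,"rx": 0,"ry": 0,"rz": 0}
    - {"x": 0,"y": 0,"z": 0.034,"rx": 0,"ry": 0,"rz": 0}

```text
time: 11.53
eef_pos: [0.5825, 0.302, 0.019]
orientation: [[0.001, 1.0, -0.004], [0.767, 0.002, 0.642], [0.642, -0.004, -0.767]]
force: [-0.5, -0.2, -0.3]
width: 0.85
grip_force: 0.0
```

play_rows:
  increments:
    - {"x": 0,"y": 0,"z": 0,"rx": 0,"ry": 0,"rz": 0}
    - {"x": 0,"y": 0,"z": 0,"rx": 0,"ry": 0,"rz": 0}
    - {"x": 0,"y": 0,"z": 0,"rx": 0,"ry": 0,"rz": 0}
    - {"x": 0,"y": 0,"z": 0,"rx": 0,"ry": 0,"rz": 0}
    - {"x": 0,"y": 0,"z": 0,"rx": 0,"ry": 0,"rz": 0}

```text
time: 11.95
eef_pos: [0.5859, 0.3005, 0.0238]
orientation: [[-0.002, 1.0, 0.003], [0.766, -0.0, 0.642], [0.642, 0.003, -0.766]]
force: [-0.5, 0.4, -0.7]
width: 0.848
grip_force: 0.0
```

play_rows:
  increments:
    - {"x": 0,"y": 0,"z": 0,"rx": 0,"ry": 0,"rz": 0}
    - {"x": 0,"y": 0,"z": 0,"rx": 0,"ry": 0,"rz": 0}
    - {"x": 0,"y": 0,"z": 0,"rx": 0,"ry": 0,"rz": 0}
    - {"x": 0,"y": 0,"z": 0,"rx": 0,"ry": 0,"rz": 0}
    - {"x": 0,"y": 0,"z": 0,"rx": 0,"ry": 0,"rz": 0}
  gripper: -1
  newtons: 35

```text
time: 12.37
eef_pos: [0.5849, 0.3009, 0.0227]
orientation: [[-0.001, 1.0, 0.0], [0.766, 0.001, 0.642], [0.642, 0.001, -0.766]]
force: [-1.9, -0.3, -0.1]
width: 0.556
grip_force: 0.9
```

```bash
python3 - <<'E'
from go import *
plan(Tg,Rg); print(readout.observe()["grip_force"])
E
```

```text
t 12.37 tcp [0.5849 0.3009 0.0227] F [-1.9405 -0.3267 -0.1445] w 0.556 q [ 0.1131  0.3174  1.9253  0.8554  1.0073 -0.4051]
Rx [-0.0014  0.7665  0.6423] Ry [1.     0.0008 0.0012] Rz [ 0.0004  0.6423 -0.7665]
shift [-0.0001 -0.0014  0.0012] rows>= 0.013245265898267524
turn [0.0001 0.0002 0.0004] rows>= 0.012736768909582733
0.9124624170362949
```

play_rows:
  increments:
    - {"x": 0,"y": 0,"z": 0,"rx": 0,"ry": 0,"rz": 0}
    - {"x": 0,"y": 0,"z": 0,"rx": 0,"ry": 0,"rz": 0}
    - {"x": 0,"y": 0,"z": 0,"rx": 0,"ry": 0,"rz": 0}
  newtons: 40

```text
time: 12.62
eef_pos: [0.5849, 0.301, 0.0226]
orientation: [[-0.001, 1.0, 0.0], [0.766, 0.001, 0.642], [0.642, 0.001, -0.766]]
force: [-0.8, -0.8, 1.5]
width: 0.541
grip_force: 40.0
```

play_rows:
  increments:
    - {"x": 0.03,"y": 0,"z": -0.036,"rx": 0,"ry": 0,"rz": 0}
    - {"x": 0.06,"y": 0,"z": -0.072,"rx": 0,"ry": 0,"rz": 0}
    - {"x": 0.077,"y": 0,"z": -0.092,"rx": 0,"ry": 0,"rz": 0}
    - {"x": 0.077,"y": 0,"z": -0.092,"rx": 0,"ry": 0,"rz": 0}
    - {"x": 0.077,"y": 0,"z": -0.092,"rx": 0,"ry": 0,"rz": 0}

```text
time: 13.03
eef_pos: [0.5841, 0.3006, 0.1743]
orientation: [[-0.001, 1.0, -0.0], [0.767, 0.001, 0.642], [0.642, 0.0, -0.767]]
force: [0.7, -0.1, -2.1]
width: 0.543
grip_force: 40.0
```

play_rows:
  increments:
    - {"x": 0.06,"y": 0,"z": -0.072,"rx": 0,"ry": 0,"rz": 0}
    - {"x": -0.04,"y": -0.012,"z": -0.036,"rx": 0,"ry": 0,"rz": 0}
    - {"x": -0.085,"y": -0.0236,"z": -0.0714,"rx": 0,"ry": 0,"rz": 0}
    - {"x": -0.085,"y": -0.0236,"z": -0.0714,"rx": 0,"ry": 0,"rz": 0}
    - {"x": -0.085,"y": -0.0236,"z": -0.0714,"rx": 0,"ry": 0,"rz": 0}

```text
time: 13.45
eef_pos: [0.559, 0.1837, 0.2023]
orientation: [[-0.003, 1.0, 0.0], [0.767, 0.002, 0.641], [0.641, 0.002, -0.767]]
force: [-0.3, -0.8, -1.3]
width: 0.538
grip_force: 40.0
```

play_rows:
  increments:
    - {"x": -0.085,"y": -0.0236,"z": -0.0714,"rx": 0,"ry": 0,"rz": 0}
    - {"x": -0.085,"y": -0.0236,"z": -0.0714,"rx": 0,"ry": 0,"rz": 0}
    - {"x": -0.085,"y": -0.0236,"z": -0.0714,"rx": 0,"ry": 0,"rz": 0}
    - {"x": -0.085,"y": -0.0236,"z": -0.0714,"rx": 0,"ry": 0,"rz": 0}
    - {"x": -0.085,"y": -0.0236,"z": -0.0714,"rx": 0,"ry": 0,"rz": 0}

```text
time: 13.87
eef_pos: [0.5238, 0.0165, 0.2022]
orientation: [[-0.001, 1.0, 0.001], [0.767, 0.001, 0.641], [0.641, 0.001, -0.767]]
force: [0.1, 0.0, -2.3]
width: 0.539
grip_force: 40.0
```

```bash
cat >> go.py <<'E'
b=np.radians(-52.9); Rf=Ro.from_euler('z',-.122).as_matrix()@np.c_[[0,np.cos(b),np.sin(b)],[1,0,0],[0,np.sin(b),-np.cos(b)]]
Tf=np.array([.4847,-.1427,.102])+.008*Rf[:,2]
E
python3 - <<'E'
from go import *
plan(Tf+[0,0.02,.12],Rf);print(Tf)
E
```

```text
t 13.87 tcp [0.5238 0.0165 0.2022] F [ 0.1119  0.0146 -2.3114] w 0.539 q [-0.401  -0.0265  1.9606  0.6325  1.5315 -0.5345]
Rx [-0.0014  0.7673  0.6413] Ry [1.     0.0006 0.0014] Rz [ 0.0007  0.6413 -0.7673]
shift [-0.3401 -0.1332 -0.3496] rows>= 3.6376568203760415
turn [ 0.0054 -0.5148  0.0433] rows>= 12.988466987468678
[ 0.4839 -0.149   0.0972]
```

play_rows:
  increments:
    - {"x": 0,"y": 0,"z": 0,"rx": 0.0004,"ry": -0.0368,"rz": 0.0031}
    - {"x": 0,"y": 0,"z": 0,"rx": 0.0004,"ry": -0.0368,"rz": 0.0031}
    - {"x": 0,"y": 0,"z": 0,"rx": 0.0004,"ry": -0.0368,"rz": 0.0031}
    - {"x": 0,"y": 0,"z": 0,"rx": 0.0004,"ry": -0.0368,"rz": 0.0031}
    - {"x": 0,"y": 0,"z": 0,"rx": 0.0004,"ry": -0.0368,"rz": 0.0031}

```text
time: 14.28
eef_pos: [0.525, 0.0173, 0.2035]
orientation: [[0.045, 0.999, -0.015], [0.993, -0.043, 0.113], [0.113, -0.02, -0.993]]
force: [-0.5, -0.4, -2.5]
width: 0.542
grip_force: 40.0
```

play_rows:
  increments:
    - {"x": 0,"y": 0,"z": 0,"rx": 0.0004,"ry": -0.0368,"rz": 0.0031}
    - {"x": 0,"y": 0,"z": 0,"rx": 0.0004,"ry": -0.0368,"rz": 0.0031}
    - {"x": 0,"y": 0,"z": 0,"rx": 0.0004,"ry": -0.0368,"rz": 0.0031}
    - {"x": 0,"y": 0,"z": 0,"rx": 0.0004,"ry": -0.0368,"rz": 0.0031}
    - {"x": 0,"y": 0,"z": 0,"rx": 0.0004,"ry": -0.0368,"rz": 0.0031}

```text
time: 14.7
eef_pos: [0.5249, 0.0186, 0.2036]
orientation: [[0.073, 0.996, -0.056], [0.891, -0.09, -0.445], [-0.448, -0.017, -0.894]]
force: [-0.0, -0.1, -2.2]
width: 0.543
grip_force: 40.0
```

play_rows:
  increments:
    - {"x": 0,"y": 0,"z": 0,"rx": 0.0004,"ry": -0.0368,"rz": 0.0031}
    - {"x": 0,"y": 0,"z": 0,"rx": 0.0004,"ry": -0.0368,"rz": 0.0031}
    - {"x": 0,"y": 0,"z": 0,"rx": 0.0004,"ry": -0.0368,"rz": 0.0031}
    - {"x": 0,"y": 0,"z": 0,"rx": 0.0004,"ry": -0.0368,"rz": 0.0031}
    - {"x": 0,"y": 0,"z": 0,"rx": 0,"ry": 0,"rz": 0}

```text
time: 15.12
eef_pos: [0.5231, 0.0198, 0.198]
orientation: [[0.067, 0.993, -0.1], [0.597, -0.12, -0.793], [-0.8, -0.007, -0.601]]
force: [-1.0, -0.6, -3.4]
width: 0.539
grip_force: 40.0
```

play_rows:
  increments:
    - {"x": 0,"y": 0,"z": 0,"rx": 0,"ry": 0,"rz": 0}
    - {"x": 0,"y": 0,"z": 0,"rx": 0,"ry": 0,"rz": 0}
    - {"x": 0,"y": 0,"z": 0,"rx": 0,"ry": 0,"rz": 0}

```text
time: 15.37
eef_pos: [0.5252, 0.0177, 0.2032]
orientation: [[0.076, 0.992, -0.097], [0.601, -0.123, -0.79], [-0.796, 0.002, -0.605]]
force: [-0.1, 0.5, -2.3]
width: 0.542
grip_force: 40.0
```

```bash
python3 - <<'E'
from go import *
plan(Tf+[0,0.0,.05],Rf)
E
```

```text
t 15.37 tcp [0.5252 0.0177 0.2032] F [-0.0885  0.4627 -2.3239] w 0.542 q [ 0.3206  0.1381  1.8697 -0.8043  1.6233  0.6121]
Rx [ 0.0761  0.6005 -0.796 ] Ry [ 0.9924 -0.1231  0.002 ] Rz [-0.0968 -0.7901 -0.6053]
shift [-0.1957 -0.0683  0.5654] rows>= 4.332667190093302
turn [ 0.     -0.0009 -0.0008] rows>= 0.028956211901139707
```

play_rows:
  increments:
    - {"x": -0.0326,"y": -0.0114,"z": 0.0942,"rx": 0,"ry": 0,"rz": 0}
    - {"x": -0.0326,"y": -0.0114,"z": 0.0942,"rx": 0,"ry": 0,"rz": 0}
    - {"x": -0.0326,"y": -0.0114,"z": 0.0942,"rx": 0,"ry": 0,"rz": 0}
    - {"x": -0.0326,"y": -0.0114,"z": 0.0942,"rx": 0,"ry": 0,"rz": 0}
    - {"x": -0.0326,"y": -0.0114,"z": 0.0942,"rx": 0,"ry": 0,"rz": 0}

```text
time: 15.78
eef_pos: [0.4903, -0.1227, 0.1567]
orientation: [[0.077, 0.992, -0.096], [0.6, -0.123, -0.791], [-0.796, 0.003, -0.605]]
force: [-0.0, -0.1, -2.1]
width: 0.538
grip_force: 40.0
```

play_rows:
  increments:
    - {"x": -0.0326,"y": -0.0114,"z": 0.0942,"rx": 0,"ry": 0,"rz": 0}
    - {"x": 0,"y": 0,"z": 0,"rx": 0,"ry": 0,"rz": 0}
    - {"x": 0,"y": 0,"z": 0,"rx": 0,"ry": 0,"rz": 0}
    - {"x": 0,"y": 0,"z": 0,"rx": 0,"ry": 0,"rz": 0}
    - {"x": 0,"y": 0,"z": 0,"rx": 0,"ry": 0,"rz": 0}

```text
time: 16.2
eef_pos: [0.4845, -0.1484, 0.1476]
orientation: [[0.075, 0.993, -0.096], [0.599, -0.122, -0.791], [-0.797, 0.002, -0.604]]
force: [-0.5, -0.5, -2.5]
width: 0.542
grip_force: 40.0
```

```bash
python3 - <<'E'
from go import *
plan(Tf,Rf)
im={}
for n,b in(("top",(340,120,480,250)),("scene",(190,85,330,215))):
    c=camera(n); np.savez(n+"4.npz",**c); im[n]=cv2.resize(c["color"][b[1]:b[3],b[0]:b[2],::-1],(396,368),interpolation=cv2.INTER_CUBIC)
cv2.imwrite("pics/g4.png",np.hstack([im["top"],im["scene"]]))
E
```

```text
t 16.2 tcp [ 0.4845 -0.1484  0.1476] F [-0.5227 -0.5265 -2.4646] w 0.542 q [ 0.0399  0.0319  2.0916 -0.935   1.3604  0.54  ]
Rx [ 0.0752  0.5992 -0.7971] Ry [ 0.9926 -0.1216  0.0022] Rz [-0.0957 -0.7913 -0.6039]
shift [ 0.1325 -0.0021  0.1033] rows>= 1.2088812094104988
turn [ 0.0004 -0.0003 -0.0005] rows>= 0.01857287672619559
```

View pics/g4.png

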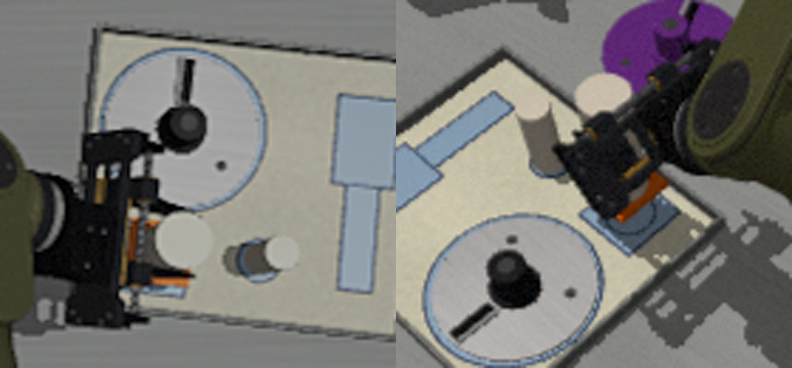

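```bash
python3 - <<'E'
from go import *
t,s=load("top4"),load("scene4")
print("plain end",tri(t,(404.9,204.6),s,(263.3,117.3)), plane(t,(404.9,204.6),.194),plane(s,(263.3,117.3),.194))
for c,b,n in((t,(380,180,420,235),"t"),(s,(255,130,310,180),"s")):
    for o in blobs(c["color"],(3,150,40),(18,255,255),b,1,4)[:3]:
        P=onplane(c,o,.060)*1000
        print(n,cv2.contourArea(o),cen(o),cv2.boxPoints(cv2.minAreaRect(P)).round(0).tolist(), "px",o[:,0].min(0),o[:,0].max(0))
# expected flange corners at z .06
g=np.array([.4845,-.1484])-.008*np.array([-.0957,-.7913]); 
for z in(.054,.062): print([(g+Ro.from_euler('z',-.122).as_matrix()[:2,:2]@np.array(k)*.033).round(4).tolist() for k in((1,1),(1,-1),(-1,-1),(-1,1))]) if z<.06 else None
for c in(t,s): print(proj(c,[np.r_[g+Ro.from_euler('z',-.122).as_matrix()[:2,:2]@np.array(k)*.033,.062] for k in((1,1),(1,-1),(-1,-1),(-1,1))]).round(1).tolist())
E
```

```text
plain end (array([ 0.4841, -0.1436,  0.1922]), np.float64(1.4924812197082106e-05)) [ 0.4839 -0.1433  0.194 ] [ 0.4852 -0.1424  0.194 ]
t 19.0 [386.6579 204.2105] [[477.0, -115.0], [520.0, -122.0], [521.0, -115.0], [479.0, -108.0]] px [385 197] [389 211]
t 18.5 [399.3694 218.7387] [[449.0, -167.0], [457.0, -168.0], [461.0, -133.0], [453.0, -132.0]] px [393 217] [405 220]
s 72.0 [277.3727 153.7801] [[455.0, -105.0], [456.0, -125.0], [525.0, -122.0], [524.0, -101.0]] px [267 145] [285 162]
[[0.522, -0.1133], [0.514, -0.1788], [0.4485, -0.1708], [0.4565, -0.1053]]
[[386.0, 196.1], [408.4, 198.6], [406.3, 220.9], [383.8, 218.4]]
[[269.5, 161.7], [253.8, 148.9], [270.5, 135.5], [286.2, 147.8]]
```

The plain end is at (0.484, -0.144, 0.192), over the square's centre within 1 mm; the flange's orange edges (top px (387,204), (399,219)) match the prediction. Lower.

play_rows:
  increments:
    - {"x": 0.0213,"y": 0,"z": 0.0161,"rx": 0,"ry": 0,"rz": 0}
    - {"x": 0.0319,"y": 0,"z": 0.0242,"rx": 0,"ry": 0,"rz": 0}
    - {"x": 0.0319,"y": 0,"z": 0.0242,"rx": 0,"ry": 0,"rz": 0}
    - {"x": 0.016,"y": 0,"z": 0.0121,"rx": 0,"ry": 0,"rz": 0}
    - {"x": 0,"y": 0,"z": 0,"rx": 0,"ry": 0,"rz": 0}

```text
time: 16.72
eef_pos: [0.4817, -0.1486, 0.1052]
orientation: [[0.069, 0.993, -0.101], [0.599, -0.122, -0.791], [-0.798, -0.006, -0.603]]
force: [0.0, 0.9, -2.2]
width: 0.54
grip_force: 40.0
```

play_rows:
  increments:
    - {"x": 0,"y": 0,"z": 0,"rx": 0,"ry": 0,"rz": 0}
    - {"x": 0,"y": 0,"z": 0,"rx": 0,"ry": 0,"rz": 0}
    - {"x": 0,"y": 0,"z": 0,"rx": 0,"ry": 0,"rz": 0}
    - {"x": 0,"y": 0,"z": 0,"rx": 0,"ry": 0,"rz": 0}

```text
time: 17.05
eef_pos: [0.4839, -0.1488, 0.1088]
orientation: [[0.074, 0.993, -0.097], [0.599, -0.122, -0.792], [-0.798, 0.0, -0.603]]
force: [-0.2, -0.2, -2.5]
width: 0.543
grip_force: 40.0
```

play_rows:
  increments:
    - {"x": 0.0053,"y": 0,"z": 0.004,"rx": 0,"ry": 0,"rz": 0}
    - {"x": 0.0053,"y": 0,"z": 0.004,"rx": 0,"ry": 0,"rz": 0}
    - {"x": 0,"y": 0,"z": 0,"rx": 0,"ry": 0,"rz": 0}
    - {"x": 0,"y": 0,"z": 0,"rx": 0,"ry": 0,"rz": 0}
    - {"x": 0,"y": 0,"z": 0,"rx": 0,"ry": 0,"rz": 0}

```text
time: 17.47
eef_pos: [0.4834, -0.1488, 0.1042]
orientation: [[0.073, 0.993, -0.098], [0.599, -0.122, -0.792], [-0.798, -0.001, -0.603]]
force: [-1.2, 1.2, -1.8]
width: 0.538
grip_force: 40.0
```

Creep in 1 mm steps until the force changes.

play_rows:
  increments:
    - {"x": 0.0027,"y": 0,"z": 0.002,"rx": 0,"ry": 0,"rz": 0}
    - {"x": 0.0027,"y": 0,"z": 0.002,"rx": 0,"ry": 0,"rz": 0}
    - {"x": 0,"y": 0,"z": 0,"rx": 0,"ry": 0,"rz": 0}
    - {"x": 0,"y": 0,"z": 0,"rx": 0,"ry": 0,"rz": 0}

```text
time: 17.8
eef_pos: [0.4834, -0.1487, 0.1021]
orientation: [[0.073, 0.993, -0.098], [0.599, -0.122, -0.792], [-0.798, -0.001, -0.603]]
force: [-0.0, 0.5, -2.3]
width: 0.539
grip_force: 40.0
```

play_rows:
  increments:
    - {"x": 0.0027,"y": 0,"z": 0.002,"rx": 0,"ry": 0,"rz": 0}
    - {"x": 0.0027,"y": 0,"z": 0.002,"rx": 0,"ry": 0,"rz": 0}
    - {"x": 0,"y": 0,"z": 0,"rx": 0,"ry": 0,"rz": 0}
    - {"x": 0,"y": 0,"z": 0,"rx": 0,"ry": 0,"rz": 0}

```text
time: 18.13
eef_pos: [0.4834, -0.1487, 0.1]
orientation: [[0.073, 0.993, -0.098], [0.599, -0.122, -0.792], [-0.798, -0.001, -0.603]]
force: [-0.4, 0.1, -2.4]
width: 0.537
grip_force: 40.0
```

play_rows:
  increments:
    - {"x": 0.0027,"y": 0,"z": 0.002,"rx": 0,"ry": 0,"rz": 0}
    - {"x": 0,"y": 0,"z": 0,"rx": 0,"ry": 0,"rz": 0}
    - {"x": 0,"y": 0,"z": 0,"rx": 0,"ry": 0,"rz": 0}

```text
time: 18.38
eef_pos: [0.4834, -0.1487, 0.0991]
orientation: [[0.073, 0.993, -0.098], [0.599, -0.122, -0.792], [-0.798, -0.001, -0.603]]
force: [-0.0, 0.7, -2.3]
width: 0.542
grip_force: 40.0
```

play_rows:
  increments:
    - {"x": 0.0027,"y": 0,"z": 0.002,"rx": 0,"ry": 0,"rz": 0}
    - {"x": 0,"y": 0,"z": 0,"rx": 0,"ry": 0,"rz": 0}
    - {"x": 0,"y": 0,"z": 0,"rx": 0,"ry": 0,"rz": 0}

```text
time: 18.63
eef_pos: [0.4836, -0.1488, 0.0988]
orientation: [[0.073, 0.993, -0.098], [0.598, -0.122, -0.792], [-0.798, -0.0, -0.603]]
force: [-1.0, 1.0, 2.4]
width: 0.542
grip_force: 40.0
```

play_rows:
  increments:
    - {"x": 0.0027,"y": 0,"z": 0.002,"rx": 0,"ry": 0,"rz": 0}
    - {"x": 0,"y": 0,"z": 0,"rx": 0,"ry": 0,"rz": 0}
    - {"x": 0,"y": 0,"z": 0,"rx": 0,"ry": 0,"rz": 0}

```text
time: 18.88
eef_pos: [0.4837, -0.1488, 0.0987]
orientation: [[0.074, 0.992, -0.098], [0.597, -0.123, -0.793], [-0.799, 0.0, -0.601]]
force: [-2.8, 2.9, 7.0]
width: 0.542
grip_force: 40.0
```

play_rows:
  increments:
    - {"x": 0.0014,"y": 0,"z": 0.001,"rx": 0,"ry": 0,"rz": 0}
    - {"x": 0,"y": 0,"z": 0,"rx": 0,"ry": 0,"rz": 0}
    - {"x": 0,"y": 0,"z": 0,"rx": 0,"ry": 0,"rz": 0}

```text
time: 19.13
eef_pos: [0.4837, -0.1489, 0.0987]
orientation: [[0.074, 0.992, -0.098], [0.596, -0.123, -0.793], [-0.799, 0.0, -0.601]]
force: [-4.2, 4.1, 8.9]
width: 0.541
grip_force: 40.0
```

Set down. Ease the pressure off, open, and back away along the tool.

play_rows:
  increments:
    - {"x": -0.0048,"y": 0,"z": -0.0036,"rx": 0,"ry": 0,"rz": 0}
    - {"x": 0,"y": 0,"z": 0,"rx": 0,"ry": 0,"rz": 0}
    - {"x": 0,"y": 0,"z": 0,"rx": 0,"ry": 0,"rz": 0}

```text
time: 19.38
eef_pos: [0.4839, -0.1487, 0.0988]
orientation: [[0.073, 0.993, -0.097], [0.599, -0.122, -0.792], [-0.798, 0.0, -0.603]]
force: [-0.9, 2.7, 2.9]
width: 0.541
grip_force: 40.0
```

play_rows:
  increments:
    - {"x": 0,"y": 0,"z": 0,"rx": 0,"ry": 0,"rz": 0}
    - {"x": 0,"y": 0,"z": 0,"rx": 0,"ry": 0,"rz": 0}
    - {"x": 0,"y": 0,"z": 0,"rx": 0,"ry": 0,"rz": 0}
    - {"x": 0,"y": 0,"z": 0,"rx": 0,"ry": 0,"rz": 0}
  gripper: 0.6

```text
time: 19.72
eef_pos: [0.4833, -0.1488, 0.098]
orientation: [[0.072, 0.993, -0.098], [0.599, -0.122, -0.792], [-0.798, -0.001, -0.603]]
force: [-0.2, -0.2, -0.8]
width: 0.757
grip_force: 0.0
```

play_rows:
  increments:
    - {"x": 0,"y": 0,"z": -0.04,"rx": 0,"ry": 0,"rz": 0}
    - {"x": 0,"y": 0,"z": -0.1,"rx": 0,"ry": 0,"rz": 0}
    - {"x": 0,"y": 0,"z": -0.13,"rx": 0,"ry": 0,"rz": 0}
    - {"x": 0,"y": 0,"z": -0.13,"rx": 0,"ry": 0,"rz": 0}
    - {"x": 0,"y": 0,"z": -0.1,"rx": 0,"ry": 0,"rz": 0}

```text
time: 20.13
eef_pos: [0.4987, -0.0276, 0.1913]
orientation: [[0.074, 0.993, -0.096], [0.6, -0.121, -0.791], [-0.797, 0.001, -0.604]]
force: [1.0, 0.0, 0.1]
width: 0.797
grip_force: 0.0
```

```bash
python3 - <<'E'
from go import *
plan((.35,.12,.26),down(np.pi/2)); 
E
```

```text
t 20.13 tcp [ 0.4987 -0.0276  0.1913] F [0.9847 0.013  0.1463] w 0.797 q [ 0.2593  0.0651  1.972  -0.8334  1.5631  0.5938]
Rx [ 0.0739  0.5995 -0.7969] Ry [ 0.9927 -0.1209  0.0011] Rz [-0.0957 -0.7912 -0.6041]
shift [ 0.0756 -0.5512 -0.4801] rows>= 5.286796048227717
turn [-0.2462  0.2185 -0.4962] rows>= 14.969588613812473
```

play_rows:
  increments:
    - {"x": -0.1,"y": -0.02,"z": -0.08,"rx": 0,"ry": 0,"rz": 0}
    - {"x": -0.1,"y": -0.02,"z": -0.08,"rx": 0,"ry": 0,"rz": 0}
    - {"x": 0,"y": 0,"z": 0,"rx": 0,"ry": 0,"rz": 0}
  gripper: -0.08

```text
time: 20.38
eef_pos: [0.4892, -0.0246, 0.2745]
orientation: [[0.083, 0.993, -0.088], [0.6, -0.12, -0.791], [-0.796, 0.012, -0.606]]
force: [0.6, -0.1, 0.6]
width: 0.645
grip_force: 0.0
```

```bash
cat >> go.py <<'E'
xs=np.array([np.cos(.35)*.9989,-np.cos(.35)*.047,-np.sin(.35)]); e=np.array([.047,.9989,0]); n=np.cross(xs,e)
Rs=np.c_[xs,-e,-n]; Ts=np.array([.3664,.2424,.0482])-.015*xs+.003*n
E
python3 - <<'E'
from go import *
print(Rs,Ts)
plan(Ts+.12*n,Rs)
c=camera("top"); s=camera("scene"); np.savez("top5",**c); np.savez("scene5",**s)
a=cv2.resize(c["color"][120:250,355:495,::-1],(396,368),interpolation=cv2.INTER_CUBIC); b=cv2.resize(s["color"][85:235,145:305,::-1],(392,368),interpolation=cv2.INTER_CUBIC)
cv2.imwrite("pics/g5.png",np.hstack([a,b]))
E
```

```text
[[ 0.9383 -0.047  -0.3425]
 [-0.0442 -0.9989  0.0161]
 [-0.3429 -0.     -0.9394]] [0.3534 0.243  0.0562]
t 20.38 tcp [ 0.4892 -0.0246  0.2745] F [ 0.624  -0.111   0.5671] w 0.645 q [ 0.2699 -0.048   1.9338 -0.8361  1.6645  0.4965]
Rx [ 0.0825  0.6001 -0.7957] Ry [ 0.9927 -0.12    0.0124] Rz [-0.0881 -0.7909 -0.6056]
shift [ 0.7855 -0.4242 -0.4593] rows>= 7.222386815309191
turn [0.2885 0.143  0.386 ] rows>= 12.636520023847407
```

View pics/g5.png

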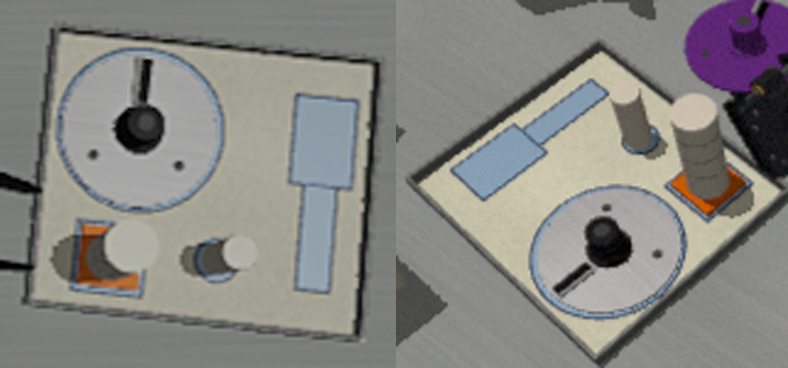

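The pusher stands in its square with a blue margin on all sides (left crop (110,258)), and the disc is centred. On to the scraper: turn, then move over.

play_rows:
  increments:
    - {"x": 0,"y": 0,"z": 0,"rx": 0.0222,"ry": 0.011,"rz": 0.0297}
    - {"x": 0,"y": 0,"z": 0,"rx": 0.0222,"ry": 0.011,"rz": 0.0297}
    - {"x": 0,"y": 0,"z": 0,"rx": 0.0222,"ry": 0.011,"rz": 0.0297}
    - {"x": 0,"y": 0,"z": 0,"rx": 0.0222,"ry": 0.011,"rz": 0.0297}
    - {"x": 0,"y": 0,"z": 0,"rx": 0.0222,"ry": 0.011,"rz": 0.0297}

```text
time: 20.9
eef_pos: [0.4859, -0.0261, 0.2637]
orientation: [[0.538, 0.76, -0.364], [0.534, -0.641, -0.551], [-0.652, 0.102, -0.751]]
force: [-1.4, -0.8, -1.4]
width: 0.459
grip_force: 0.0
```

play_rows:
  increments:
    - {"x": 0,"y": 0,"z": 0,"rx": 0.0222,"ry": 0.011,"rz": 0.0297}
    - {"x": 0,"y": 0,"z": 0,"rx": 0.0222,"ry": 0.011,"rz": 0.0297}
    - {"x": 0,"y": 0,"z": 0,"rx": 0.0222,"ry": 0.011,"rz": 0.0297}
    - {"x": 0,"y": 0,"z": 0,"rx": 0.0222,"ry": 0.011,"rz": 0.0297}
    - {"x": 0,"y": 0,"z": 0,"rx": 0.0222,"ry": 0.011,"rz": 0.0297}

```text
time: 21.32
eef_pos: [0.4861, -0.0262, 0.2638]
orientation: [[0.859, 0.281, -0.427], [0.216, -0.957, -0.196], [-0.463, 0.076, -0.883]]
force: [-0.6, 0.5, -0.8]
width: 0.46
grip_force: 0.0
```

play_rows:
  increments:
    - {"x": 0,"y": 0,"z": 0,"rx": 0.0222,"ry": 0.011,"rz": 0.0297}
    - {"x": 0,"y": 0,"z": 0,"rx": 0.0222,"ry": 0.011,"rz": 0.0297}
    - {"x": 0,"y": 0,"z": 0,"rx": 0.0222,"ry": 0.011,"rz": 0.0297}
    - {"x": 0,"y": 0,"z": 0,"rx": 0,"ry": 0,"rz": 0}
    - {"x": 0,"y": 0,"z": 0,"rx": 0,"ry": 0,"rz": 0}

```text
time: 21.73
eef_pos: [0.4857, -0.027, 0.2645]
orientation: [[0.933, -0.048, -0.358], [-0.046, -0.999, 0.015], [-0.358, 0.002, -0.934]]
force: [0.6, 0.1, -0.6]
width: 0.463
grip_force: 0.0
```

```bash
python3 - <<'E'
from go import *
plan(Ts+.12*n,Rs)
E
```

```text
t 21.73 tcp [ 0.4857 -0.027   0.2645] F [ 0.6287  0.1022 -0.555 ] w 0.463 q [-0.1448 -0.0257  1.7714 -0.037   1.7604  1.4744]
Rx [ 0.9325 -0.0458 -0.3581] Ry [-0.0483 -0.9988  0.002 ] Rz [-0.3578  0.0155 -0.9337]
shift [-0.2105 -0.8784  0.4203] rows>= 7.16728663035924
turn [ 0.0004  0.0052 -0.0006] rows>= 0.1315824178715402
```

play_rows:
  increments:
    - {"x": -0.0234,"y": -0.0976,"z": 0.0467,"rx": 0,"ry": 0,"rz": 0}
    - {"x": -0.0234,"y": -0.0976,"z": 0.0467,"rx": 0,"ry": 0,"rz": 0}
    - {"x": -0.0234,"y": -0.0976,"z": 0.0467,"rx": 0,"ry": 0,"rz": 0}
    - {"x": -0.0234,"y": -0.0976,"z": 0.0467,"rx": 0,"ry": 0,"rz": 0}
    - {"x": -0.0234,"y": -0.0976,"z": 0.0467,"rx": 0,"ry": 0,"rz": 0}

```text
time: 22.15
eef_pos: [0.4347, 0.1244, 0.2109]
orientation: [[0.933, -0.046, -0.357], [-0.044, -0.999, 0.014], [-0.358, 0.003, -0.934]]
force: [0.1, 0.2, 0.5]
width: 0.459
grip_force: 0.0
```

play_rows:
  increments:
    - {"x": -0.0234,"y": -0.0976,"z": 0.0467,"rx": 0,"ry": 0,"rz": 0}
    - {"x": -0.0234,"y": -0.0976,"z": 0.0467,"rx": 0,"ry": 0,"rz": 0}
    - {"x": -0.0234,"y": -0.0976,"z": 0.0467,"rx": 0,"ry": 0,"rz": 0}
    - {"x": -0.0234,"y": -0.0976,"z": 0.0467,"rx": 0,"ry": 0,"rz": 0}
    - {"x": 0,"y": 0,"z": 0,"rx": 0,"ry": 0,"rz": 0}

```text
time: 22.57
eef_pos: [0.3918, 0.2451, 0.1666]
orientation: [[0.932, -0.041, -0.361], [-0.039, -0.999, 0.012], [-0.361, 0.003, -0.932]]
force: [-0.4, -0.3, -1.0]
width: 0.459
grip_force: 0.0
```

play_rows:
  increments:
    - {"x": 0,"y": 0,"z": 0,"rx": 0,"ry": 0,"rz": 0}
    - {"x": 0,"y": 0,"z": 0,"rx": 0,"ry": 0,"rz": 0}
    - {"x": 0,"y": 0,"z": 0,"rx": 0,"ry": 0,"rz": 0}
    - {"x": 0,"y": 0,"z": 0,"rx": 0,"ry": 0,"rz": 0}
    - {"x": 0,"y": 0,"z": 0,"rx": 0,"ry": 0,"rz": 0}

```text
time: 22.98
eef_pos: [0.3964, 0.2411, 0.1702]
orientation: [[0.934, -0.05, -0.354], [-0.048, -0.999, 0.016], [-0.355, 0.002, -0.935]]
force: [-0.2, 0.2, -0.7]
width: 0.459
grip_force: 0.0
```

```bash
python3 - <<'E'
from go import *
plan(Ts,Rs)
c=camera("top"); s=camera("scene"); np.savez("scene6",**s)
a=cv2.resize(c["color"][200:300,220:320,::-1],(390,390),interpolation=cv2.INTER_CUBIC); b=cv2.resize(s["color"][125:235,345:455,::-1],(390,390),interpolation=cv2.INTER_CUBIC)
cv2.imwrite("pics/g6.png",np.hstack([a,b]))
E
```

```text
t 22.98 tcp [0.3964 0.2411 0.1702] F [-0.2271  0.1743 -0.6972] w 0.459 q [ 0.3473 -0.0397  1.9464  0.1363  1.5719  1.9458]
Rx [ 0.9338 -0.0478 -0.3546] Ry [-0.0505 -0.9987  0.0018] Rz [-0.3543  0.0163 -0.935 ]
shift [0.0006 0.0002 0.4064] rows>= 2.924080458134811
turn [ 0.0001  0.004  -0.0012] rows>= 0.10492689741141153
```

View pics/g6.png

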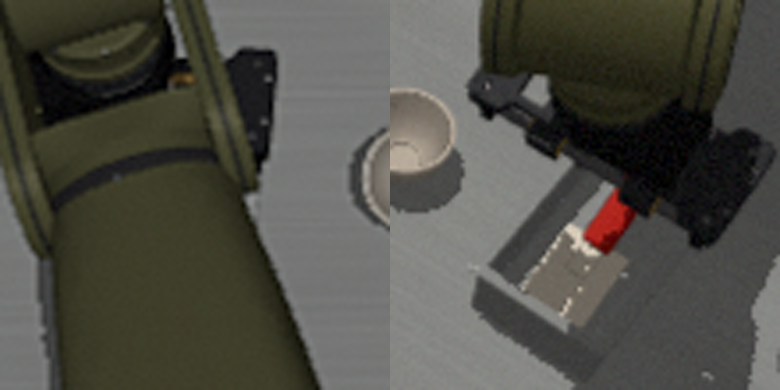

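The red handle (right crop (612,220)) lies straight below the gripper; the pan's walls are clear on both sides. Descend in two stages.

play_rows:
  increments:
    - {"x": 0,"y": 0,"z": 0.05,"rx": 0,"ry": 0.004,"rz": -0.001}
    - {"x": 0,"y": 0,"z": 0.08,"rx": 0,"ry": 0,"rz": 0}
    - {"x": 0,"y": 0,"z": 0.08,"rx": 0,"ry": 0,"rz": 0}
    - {"x": 0,"y": 0,"z": 0.05,"rx": 0,"ry": 0,"rz": 0}
    - {"x": 0,"y": 0,"z": 0.04,"rx": 0,"ry": 0,"rz": 0}

```text
time: 23.5
eef_pos: [0.3637, 0.2425, 0.0839]
orientation: [[0.937, -0.047, -0.345], [-0.045, -0.999, 0.015], [-0.345, 0.002, -0.939]]
force: [0.4, 0.3, 0.5]
width: 0.459
grip_force: 0.0
```

play_rows:
  increments:
    - {"x": 0,"y": 0,"z": 0.04,"rx": 0,"ry": 0,"rz": 0}
    - {"x": 0,"y": 0,"z": 0.03,"rx": 0,"ry": 0,"rz": 0}
    - {"x": 0,"y": 0,"z": 0.02,"rx": 0,"ry": 0,"rz": 0}
    - {"x": 0,"y": 0,"z": 0,"rx": 0,"ry": 0,"rz": 0}
    - {"x": 0,"y": 0,"z": 0,"rx": 0,"ry": 0,"rz": 0}

```text
time: 23.92
eef_pos: [0.3557, 0.2436, 0.0602]
orientation: [[0.938, -0.046, -0.343], [-0.044, -0.999, 0.015], [-0.343, 0.001, -0.939]]
force: [0.1, -0.4, 0.4]
width: 0.462
grip_force: 0.0
```

play_rows:
  increments:
    - {"x": 0,"y": 0,"z": 0,"rx": 0,"ry": 0,"rz": 0}
    - {"x": 0,"y": 0,"z": 0,"rx": 0,"ry": 0,"rz": 0}
    - {"x": 0,"y": 0,"z": 0,"rx": 0,"ry": 0,"rz": 0}
    - {"x": 0,"y": 0,"z": 0,"rx": 0,"ry": 0,"rz": 0}

```text
time: 24.25
eef_pos: [0.3558, 0.2437, 0.0605]
orientation: [[0.938, -0.046, -0.342], [-0.044, -0.999, 0.016], [-0.343, 0.0, -0.939]]
force: [-0.5, 1.2, 0.1]
width: 0.462
grip_force: 0.0
```

```bash
python3 - <<'E'
from go import *
plan(Ts,Rs)
E
```

```text
t 24.25 tcp [0.3558 0.2437 0.0605] F [-0.5027  1.2176  0.0853] w 0.462 q [0.3818 0.0094 2.1002 0.1459 1.3548 1.9445]
Rx [ 0.9384 -0.0437 -0.3427] Ry [-0.0464 -0.9989  0.0004] Rz [-0.3424  0.0155 -0.9394]
shift [-0.0028  0.0025  0.0163] rows>= 0.1201545582018258
turn [ 0.0002 -0.0001  0.0001] rows>= 0.006062002640523244
```

play_rows:
  increments:
    - {"x": -0.003,"y": 0.0025,"z": 0.013,"rx": 0,"ry": 0,"rz": 0}
    - {"x": 0,"y": 0,"z": 0,"rx": 0,"ry": 0,"rz": 0}
    - {"x": 0,"y": 0,"z": 0,"rx": 0,"ry": 0,"rz": 0}

```text
time: 24.5
eef_pos: [0.3528, 0.2427, 0.0563]
orientation: [[0.938, -0.046, -0.344], [-0.044, -0.999, 0.015], [-0.344, 0.001, -0.939]]
force: [-0.3, 0.4, -0.4]
width: 0.458
grip_force: 0.0
```

play_rows:
  increments:
    - {"x": 0,"y": 0,"z": 0,"rx": 0,"ry": 0,"rz": 0}
    - {"x": 0,"y": 0,"z": 0,"rx": 0,"ry": 0,"rz": 0}
    - {"x": 0,"y": 0,"z": 0,"rx": 0,"ry": 0,"rz": 0}
    - {"x": 0,"y": 0,"z": 0,"rx": 0,"ry": 0,"rz": 0}
    - {"x": 0,"y": 0,"z": 0,"rx": 0,"ry": 0,"rz": 0}
  gripper: -1
  newtons: 35

```text
time: 24.92
eef_pos: [0.3532, 0.2429, 0.0567]
orientation: [[0.938, -0.046, -0.343], [-0.044, -0.999, 0.015], [-0.344, 0.001, -0.939]]
force: [0.2, 0.5, 0.2]
width: 0.252
grip_force: 35.0
```

play_rows:
  increments:
    - {"x": 0,"y": 0,"z": 0,"rx": 0,"ry": 0,"rz": 0}
    - {"x": 0,"y": 0,"z": 0,"rx": 0,"ry": 0,"rz": 0}
    - {"x": 0,"y": 0,"z": 0,"rx": 0,"ry": 0,"rz": 0}
  newtons: 45

```text
time: 25.17
eef_pos: [0.3533, 0.2429, 0.0567]
orientation: [[0.938, -0.046, -0.343], [-0.044, -0.999, 0.015], [-0.343, 0.001, -0.939]]
force: [0.3, 0.3, 0.7]
width: 0.251
grip_force: 45.0
```

Grip is 23.8 mm wide, the handle's width. Lift up and slightly back, away from the pan's far wall.

play_rows:
  increments:
    - {"x": -0.022,"y": 0,"z": -0.0275,"rx": 0,"ry": 0,"rz": 0}
    - {"x": -0.022,"y": 0,"z": -0.0275,"rx": 0,"ry": 0,"rz": 0}
    - {"x": -0.022,"y": 0,"z": -0.0275,"rx": 0,"ry": 0,"rz": 0}
    - {"x": -0.03,"y": 0,"z": -0.08,"rx": 0,"ry": 0,"rz": 0}
    - {"x": -0.0412,"y": 0,"z": -0.1127,"rx": 0,"ry": 0,"rz": 0}

```text
time: 25.58
eef_pos: [0.3404, 0.2425, 0.1475]
orientation: [[0.936, -0.046, -0.348], [-0.044, -0.999, 0.013], [-0.348, 0.003, -0.937]]
force: [-0.2, -0.2, -2.3]
width: 0.25
grip_force: 45.0
```

play_rows:
  increments:
    - {"x": -0.0412,"y": 0,"z": -0.1127,"rx": 0,"ry": 0,"rz": 0}
    - {"x": -0.0412,"y": 0,"z": -0.1127,"rx": 0,"ry": 0,"rz": 0}
    - {"x": -0.0412,"y": 0,"z": -0.1127,"rx": 0,"ry": 0,"rz": 0}
    - {"x": 0,"y": 0,"z": 0,"rx": 0,"ry": 0,"rz": 0}
    - {"x": 0,"y": 0,"z": 0,"rx": 0,"ry": 0,"rz": 0}

```text
time: 26.0
eef_pos: [0.3439, 0.2441, 0.2599]
orientation: [[0.94, -0.046, -0.337], [-0.043, -0.999, 0.018], [-0.337, -0.002, -0.941]]
force: [-0.6, -0.0, -2.8]
width: 0.251
grip_force: 45.0
```

```bash
cat >> go.py <<'E'
ty=-.122; tx=np.array([np.cos(ty),np.sin(ty),0]); Rt=np.c_[tx,[np.sin(ty),-np.cos(ty),0],[0,0,-1]]
Tt=np.array([.553,-.3726,.004+.013])-.015*tx
E
python3 - <<'E'
from go import *
print(Tt,Rt); plan(Tt+[0,0,.2],Rt)
t,s=camera("top"),camera("scene")
for c,nm,b in((t,"t",(205,130,340,320)),(s,"s",(340,80,480,240))):
    im=c["color"]
    for lo,hi in(((0,150,60),(2,255,255)),((174,150,60),(180,255,255))):
        for k in blobs(im,lo,hi,b)[:1]: print(nm,cen(k),cv2.boxPoints(cv2.minAreaRect(k)).round(1).tolist())
E
```

```text
[ 0.5381 -0.3708  0.017 ] [[ 0.9926 -0.1217  0.    ]
 [-0.1217 -0.9926  0.    ]
 [ 0.      0.     -1.    ]]
t 26.0 tcp [0.3439 0.2441 0.2599] F [-0.5839 -0.0454 -2.8442] w 0.251 q [ 0.3916 -0.2271  1.9577  0.1471  1.7223  2.0074]
Rx [ 0.9404 -0.0426 -0.3373] Ry [-0.046  -0.9989 -0.0023] Rz [-0.3369  0.0177 -0.9414]
shift [ 0.7442  2.0178 -0.1197] rows>= 15.49648150555668
turn [0.0034 0.1095 0.0241] rows>= 2.819739607121107
s [423.919  142.2185] [[417.1000061035156, 144.5], [423.6000061035156, 133.1999969482422], [432.6000061035156, 138.39999389648438], [426.20001220703125, 149.6999969482422]]
```

play_rows:
  increments:
    - {"x": 0,"y": 0,"z": 0,"rx": 0.0008,"ry": 0.0274,"rz": 0.006}
    - {"x": 0,"y": 0,"z": 0,"rx": 0.0008,"ry": 0.0274,"rz": 0.006}
    - {"x": 0,"y": 0,"z": 0,"rx": 0.0008,"ry": 0.0274,"rz": 0.006}
    - {"x": 0,"y": 0,"z": 0,"rx": 0.0008,"ry": 0.0274,"rz": 0.006}
    - {"x": 0,"y": 0,"z": 0,"rx": 0,"ry": 0,"rz": 0}

```text
time: 26.52
eef_pos: [0.3404, 0.2433, 0.2544]
orientation: [[0.993, -0.12, -0.008], [-0.12, -0.993, -0.005], [-0.007, 0.006, -1.0]]
force: [0.5, -0.5, -1.4]
width: 0.249
grip_force: 45.0
```

play_rows:
  increments:
    - {"x": 0,"y": 0,"z": 0,"rx": 0,"ry": 0,"rz": 0}
    - {"x": 0,"y": 0,"z": 0,"rx": 0,"ry": 0,"rz": 0}
    - {"x": 0,"y": 0,"z": 0,"rx": 0,"ry": 0,"rz": 0}

```text
time: 26.77
eef_pos: [0.343, 0.2432, 0.2553]
orientation: [[0.992, -0.122, -0.01], [-0.122, -0.993, -0.005], [-0.009, 0.006, -1.0]]
force: [-1.0, -0.7, -2.3]
width: 0.245
grip_force: 45.0
```

```bash
python3 - <<'E'
from go import *
plan(Tt+[0,0,.2],Rt)
E
```

```text
t 26.77 tcp [0.343  0.2432 0.2553] F [-1.0106 -0.737  -2.3135] w 0.245 q [ 0.4887 -0.4251  2.0885  0.0005  1.4888  2.1818]
Rx [ 0.9925 -0.122  -0.0089] Ry [-0.122  -0.9925  0.0056] Rz [-0.0095 -0.0045 -0.9999]
shift [0.8965 1.9513 0.1307] rows>= 15.477462378973243
turn [ 0.0018  0.0028 -0.0001] rows>= 0.08422809595757322
```

play_rows:
  increments:
    - {"x": 0.03,"y": 0.06,"z": 0.0077,"rx": 0,"ry": 0,"rz": 0}
    - {"x": 0.0527,"y": 0.1148,"z": 0.0077,"rx": 0,"ry": 0,"rz": 0}
    - {"x": 0.0527,"y": 0.1148,"z": 0.0077,"rx": 0,"ry": 0,"rz": 0}
    - {"x": 0.0527,"y": 0.1148,"z": 0.0077,"rx": 0,"ry": 0,"rz": 0}
    - {"x": 0.0527,"y": 0.1148,"z": 0.0077,"rx": 0,"ry": 0,"rz": 0}

```text
time: 27.18
eef_pos: [0.3961, 0.0782, 0.2445]
orientation: [[0.993, -0.122, -0.008], [-0.122, -0.993, -0.003], [-0.008, 0.004, -1.0]]
force: [0.7, 0.5, -1.8]
width: 0.247
grip_force: 45.0
```

play_rows:
  increments:
    - {"x": 0.0527,"y": 0.1148,"z": 0.0077,"rx": 0,"ry": 0,"rz": 0}
    - {"x": 0.0527,"y": 0.1148,"z": 0.0077,"rx": 0,"ry": 0,"rz": 0}
    - {"x": 0.0527,"y": 0.1148,"z": 0.0077,"rx": 0,"ry": 0,"rz": 0}
    - {"x": 0.0527,"y": 0.1148,"z": 0.0077,"rx": 0,"ry": 0,"rz": 0}
    - {"x": 0.0527,"y": 0.1148,"z": 0.0077,"rx": 0,"ry": 0,"rz": 0}

```text
time: 27.6
eef_pos: [0.4533, -0.1031, 0.233]
orientation: [[0.992, -0.123, -0.008], [-0.123, -0.992, -0.002], [-0.008, 0.003, -1.0]]
force: [0.2, 0.2, -1.3]
width: 0.255
grip_force: 45.0
```

play_rows:
  increments:
    - {"x": 0.0527,"y": 0.1148,"z": 0.0077,"rx": 0,"ry": 0,"rz": 0}
    - {"x": 0.0527,"y": 0.1148,"z": 0.0077,"rx": 0,"ry": 0,"rz": 0}
    - {"x": 0.0527,"y": 0.1148,"z": 0.0077,"rx": 0,"ry": 0,"rz": 0}
    - {"x": 0.0527,"y": 0.1148,"z": 0.0077,"rx": 0,"ry": 0,"rz": 0}
    - {"x": 0.0527,"y": 0.1148,"z": 0.0077,"rx": 0,"ry": 0,"rz": 0}

```text
time: 28.02
eef_pos: [0.5106, -0.2838, 0.221]
orientation: [[0.992, -0.123, -0.008], [-0.123, -0.992, -0.002], [-0.008, 0.003, -1.0]]
force: [0.6, 0.3, -1.4]
width: 0.249
grip_force: 45.0
```

play_rows:
  increments:
    - {"x": 0.0527,"y": 0.1148,"z": 0.0077,"rx": 0,"ry": 0,"rz": 0}
    - {"x": 0.0527,"y": 0.1148,"z": 0.0077,"rx": 0,"ry": 0,"rz": 0}
    - {"x": 0.02,"y": 0.05,"z": 0,"rx": 0.0018,"ry": 0.0028,"rz": 0}
    - {"x": 0,"y": 0,"z": 0,"rx": 0,"ry": 0,"rz": 0}
    - {"x": 0,"y": 0,"z": 0,"rx": 0,"ry": 0,"rz": 0}

```text
time: 28.43
eef_pos: [0.5371, -0.3701, 0.2161]
orientation: [[0.992, -0.124, 0.0], [-0.124, -0.992, 0.004], [-0.0, -0.004, -1.0]]
force: [-0.6, 0.2, -2.3]
width: 0.251
grip_force: 45.0
```

play_rows:
  increments:
    - {"x": 0,"y": 0,"z": 0.05,"rx": 0,"ry": 0,"rz": 0}
    - {"x": 0,"y": 0,"z": 0.1,"rx": 0,"ry": 0,"rz": 0}
    - {"x": 0,"y": 0,"z": 0.1,"rx": 0,"ry": 0,"rz": 0}
    - {"x": 0,"y": 0,"z": 0.08,"rx": 0,"ry": 0,"rz": 0}
    - {"x": 0,"y": 0,"z": 0,"rx": 0,"ry": 0,"rz": 0}

```text
time: 28.85
eef_pos: [0.534, -0.3644, 0.1108]
orientation: [[0.993, -0.12, -0.008], [-0.12, -0.993, 0.01], [-0.009, -0.009, -1.0]]
force: [-1.8, 0.8, -2.0]
width: 0.25
grip_force: 45.0
```

play_rows:
  increments:
    - {"x": 0,"y": 0,"z": 0,"rx": 0,"ry": 0,"rz": 0}
    - {"x": 0,"y": 0,"z": 0,"rx": 0,"ry": 0,"rz": 0}
    - {"x": 0,"y": 0,"z": 0,"rx": 0,"ry": 0,"rz": 0}
    - {"x": 0,"y": 0,"z": 0,"rx": 0,"ry": 0,"rz": 0}
    - {"x": 0,"y": 0,"z": 0,"rx": 0,"ry": 0,"rz": 0}

```text
time: 29.27
eef_pos: [0.5388, -0.3695, 0.1211]
orientation: [[0.993, -0.122, 0.006], [-0.122, -0.993, -0.001], [0.006, 0.0, -1.0]]
force: [-0.6, -0.6, -1.2]
width: 0.252
grip_force: 45.0
```

```bash
python3 - <<'E'
from go import *
plan(Tt,Rt)
t,s=camera("top"),camera("scene");np.savez("top7",**t);np.savez("scene7",**s)
a=cv2.resize(t["color"][110:250,370:510,::-1],(390,390),interpolation=cv2.INTER_CUBIC); b=cv2.resize(s["color"][80:220,145:285,::-1],(390,390),interpolation=cv2.INTER_CUBIC)
cv2.imwrite("pics/g7.png",np.hstack([a,b]))
E
```

```text
t 29.27 tcp [ 0.5388 -0.3695  0.1211] F [-0.5677 -0.5634 -1.2219] w 0.252 q [-0.6843  0.2102  1.7345  0.0028  1.1919  1.0073]
Rx [ 0.9926 -0.1215  0.0056] Ry [-0.1215 -0.9926  0.0004] Rz [ 0.0055 -0.0011 -1.    ]
shift [-0.0037  0.0045  0.3469] rows>= 2.4957461478812752
turn [ 0.0001 -0.0018  0.0001] rows>= 0.044940048059638436
```

View pics/g7.png

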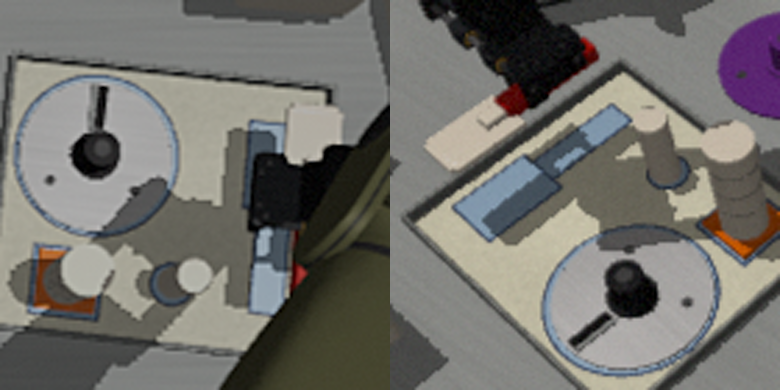

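Scraper is held level with the blade pointing +x, blade at left crop (314,130) and right crop (475,130). Check its actual offset against the tool before lowering.

```bash
python3 - <<'E'
from go import *
t,s=load("top7"),load("scene7")
print("blade end tri",tri(t,(482.6,148.0),s,(163.9,136.6)))
T=np.array([.5388,-.3695,.1211]); tyv=np.array([-tx[1],tx[0],0]); zt=.1211-.013+.007
for c,b,nm in((t,(470,140,500,170),"t"),(s,(150,105,200,150),"s")):
    k=blobs(c["color"],(0,14,125),(40,110,255),b,3,20)[0]
    P=onplane(c,k,zt); D=P-T[:2]; u=D@tx[:2]; v=D@tyv[:2]
    m=(u>.06)&(u<.105)
    print(nm,cv2.contourArea(k),"u",u.min(),u.max(),"v",v[m].min(),v[m].max(), "v by u",[(round(float(a),3),round(float(v[abs(u-a)<.006].min()),4),round(float(v[abs(u-a)<.006].max()),4)) for a in(.06,.075,.09,.105)])
E
```

```text
blade end tri (array([ 0.6502, -0.3828,  0.1091]), np.float64(0.0031461887234773746))
t 434.0 u 0.051908360398305875 0.1276977920949279 v -0.02753902481688249 0.036080721963344185 v by u [(0.06, -0.0091, 0.0277), (0.075, -0.0275, 0.0283), (0.09, -0.0269, 0.0354), (0.105, -0.0259, 0.0367)]
s 452.0 u 0.02772552922574718 0.1216177616794968 v -0.026923353839368315 0.030146930640397553 v by u [(0.06, -0.0269, 0.0297), (0.075, -0.0262, 0.0301), (0.09, -0.0265, 0.0297), (0.105, -0.0258, 0.0297)]
```

play_rows:
  increments:
    - {"x": -0.003,"y": 0.003,"z": 0.05,"rx": 0,"ry": -0.0008,"rz": 0}
    - {"x": 0,"y": 0,"z": 0.08,"rx": 0,"ry": 0,"rz": 0}
    - {"x": 0,"y": 0,"z": 0.08,"rx": 0,"ry": 0,"rz": 0}
    - {"x": 0,"y": 0,"z": 0.05,"rx": 0,"ry": 0,"rz": 0}
    - {"x": 0,"y": 0,"z": 0.02,"rx": 0,"ry": 0,"rz": 0}

```text
time: 29.78
eef_pos: [0.5347, -0.3678, 0.0304]
orientation: [[0.993, -0.122, -0.005], [-0.122, -0.993, 0.006], [-0.006, -0.005, -1.0]]
force: [-0.5, -0.4, -2.4]
width: 0.248
grip_force: 45.0
```

play_rows:
  increments:
    - {"x": 0,"y": 0,"z": 0,"rx": 0,"ry": 0,"rz": 0}
    - {"x": 0,"y": 0,"z": 0,"rx": 0,"ry": 0,"rz": 0}
    - {"x": 0,"y": 0,"z": 0,"rx": 0,"ry": 0,"rz": 0}
    - {"x": 0,"y": 0,"z": 0,"rx": 0,"ry": 0,"rz": 0}
    - {"x": 0,"y": 0,"z": 0,"rx": 0,"ry": 0,"rz": 0}

```text
time: 30.2
eef_pos: [0.5378, -0.3702, 0.0365]
orientation: [[0.993, -0.122, 0.002], [-0.122, -0.993, -0.0], [0.002, 0.0, -1.0]]
force: [0.1, -0.5, -1.9]
width: 0.247
grip_force: 45.0
```

play_rows:
  increments:
    - {"x": 0,"y": 0,"z": 0,"rx": 0,"ry": 0,"rz": 0}
    - {"x": 0,"y": 0,"z": 0,"rx": 0,"ry": 0,"rz": 0}
    - {"x": 0,"y": 0,"z": 0,"rx": 0,"ry": 0,"rz": 0}

```text
time: 30.45
eef_pos: [0.5371, -0.3696, 0.0353]
orientation: [[0.993, -0.122, 0.001], [-0.122, -0.993, 0.001], [0.001, -0.001, -1.0]]
force: [0.3, -0.6, -1.2]
width: 0.251
grip_force: 45.0
```

```bash
python3 - <<'E'
from go import *
plan(Tt,Rt)
E
```

```text
t 30.45 tcp [ 0.5371 -0.3696  0.0353] F [ 0.3415 -0.6476 -1.246 ] w 0.251 q [-0.6856  0.3065  1.7777  0.0014  1.0574  1.0064]
Rx [ 0.9926 -0.1216  0.0007] Ry [-0.1216 -0.9926 -0.001 ] Rz [ 0.0008  0.0009 -1.    ]
shift [0.0038 0.0034 0.0609] rows>= 0.4400339533848016
turn [-0.0003 -0.0002  0.    ] rows>= 0.00984144555157023
```

play_rows:
  increments:
    - {"x": 0.002,"y": 0.003,"z": 0.02,"rx": 0,"ry": 0,"rz": 0}
    - {"x": 0,"y": 0,"z": 0.02,"rx": 0,"ry": 0,"rz": 0}
    - {"x": 0,"y": 0,"z": 0.004,"rx": 0,"ry": 0,"rz": 0}
    - {"x": 0,"y": 0,"z": 0,"rx": 0,"ry": 0,"rz": 0}
    - {"x": 0,"y": 0,"z": 0,"rx": 0,"ry": 0,"rz": 0}

```text
time: 30.87
eef_pos: [0.5371, -0.3702, 0.0211]
orientation: [[0.993, -0.122, -0.0], [-0.122, -0.993, 0.002], [-0.001, -0.002, -1.0]]
force: [-0.6, -0.7, -1.2]
width: 0.252
grip_force: 45.0
```

play_rows:
  increments:
    - {"x": 0,"y": 0,"z": 0.003,"rx": 0,"ry": 0,"rz": 0}
    - {"x": 0,"y": 0,"z": 0.003,"rx": 0,"ry": 0,"rz": 0}
    - {"x": 0,"y": 0,"z": 0,"rx": 0,"ry": 0,"rz": 0}
    - {"x": 0,"y": 0,"z": 0,"rx": 0,"ry": 0,"rz": 0}

```text
time: 31.2
eef_pos: [0.5375, -0.3705, 0.02]
orientation: [[0.993, -0.122, 0.0], [-0.122, -0.993, 0.001], [0.0, -0.001, -1.0]]
force: [-0.6, -0.7, -0.8]
width: 0.247
grip_force: 45.0
```

play_rows:
  increments:
    - {"x": 0,"y": 0,"z": 0.003,"rx": 0,"ry": 0,"rz": 0}
    - {"x": 0,"y": 0,"z": 0,"rx": 0,"ry": 0,"rz": 0}
    - {"x": 0,"y": 0,"z": 0,"rx": 0,"ry": 0,"rz": 0}

```text
time: 31.45
eef_pos: [0.5374, -0.3704, 0.019]
orientation: [[0.993, -0.122, 0.0], [-0.122, -0.993, 0.001], [0.0, -0.001, -1.0]]
force: [-0.4, -1.1, -1.4]
width: 0.25
grip_force: 45.0
```

play_rows:
  increments:
    - {"x": 0,"y": 0,"z": 0.003,"rx": 0,"ry": 0,"rz": 0}
    - {"x": 0,"y": 0,"z": 0,"rx": 0,"ry": 0,"rz": 0}
    - {"x": 0,"y": 0,"z": 0,"rx": 0,"ry": 0,"rz": 0}

```text
time: 31.7
eef_pos: [0.5374, -0.3704, 0.0181]
orientation: [[0.993, -0.122, 0.0], [-0.122, -0.993, 0.001], [0.0, -0.001, -1.0]]
force: [0.4, -0.6, -1.3]
width: 0.251
grip_force: 45.0
```

play_rows:
  increments:
    - {"x": 0,"y": 0,"z": 0.003,"rx": 0,"ry": 0,"rz": 0}
    - {"x": 0,"y": 0,"z": 0,"rx": 0,"ry": 0,"rz": 0}
    - {"x": 0,"y": 0,"z": 0,"rx": 0,"ry": 0,"rz": 0}

```text
time: 31.95
eef_pos: [0.5377, -0.3706, 0.0176]
orientation: [[0.993, -0.122, 0.001], [-0.122, -0.993, 0.001], [0.001, -0.001, -1.0]]
force: [-0.9, 0.1, 0.6]
width: 0.252
grip_force: 45.0
```

Contact. Open a little and lift away.

play_rows:
  increments:
    - {"x": 0,"y": 0,"z": 0,"rx": 0,"ry": 0,"rz": 0}
    - {"x": 0,"y": 0,"z": 0,"rx": 0,"ry": 0,"rz": 0}
    - {"x": 0,"y": 0,"z": 0,"rx": 0,"ry": 0,"rz": 0}
    - {"x": 0,"y": 0,"z": 0,"rx": 0,"ry": 0,"rz": 0}
  gripper: -0.2

```text
time: 32.28
eef_pos: [0.5375, -0.3705, 0.0173]
orientation: [[0.993, -0.122, 0.0], [-0.122, -0.993, 0.001], [0.0, -0.001, -1.0]]
force: [0.2, 0.0, -0.9]
width: 0.393
grip_force: 0.0
```

play_rows:
  increments:
    - {"x": 0,"y": 0,"z": -0.03,"rx": 0,"ry": 0,"rz": 0}
    - {"x": 0,"y": 0,"z": -0.06,"rx": 0,"ry": 0,"rz": 0}
    - {"x": 0,"y": 0,"z": -0.1,"rx": 0,"ry": 0,"rz": 0}
    - {"x": 0,"y": 0,"z": -0.13,"rx": 0,"ry": 0,"rz": 0}
    - {"x": 0,"y": 0,"z": -0.13,"rx": 0,"ry": 0,"rz": 0}

```text
time: 32.7
eef_pos: [0.5367, -0.3701, 0.1532]
orientation: [[0.993, -0.122, -0.001], [-0.122, -0.993, 0.003], [-0.002, -0.002, -1.0]]
force: [0.7, -1.0, -0.1]
width: 0.401
grip_force: 0.0
```

play_rows:
  increments:
    - {"x": 0,"y": 0,"z": -0.13,"rx": 0,"ry": 0,"rz": 0}
    - {"x": -0.1,"y": 0,"z": -0.08,"rx": 0,"ry": 0,"rz": 0}
    - {"x": -0.13,"y": 0,"z": 0,"rx": 0,"ry": 0,"rz": 0}
    - {"x": -0.13,"y": 0,"z": 0,"rx": 0,"ry": 0,"rz": 0}
    - {"x": -0.13,"y": 0,"z": 0,"rx": 0,"ry": 0,"rz": 0}

```text
time: 33.12
eef_pos: [0.3904, -0.3527, 0.2168]
orientation: [[0.993, -0.121, 0.002], [-0.121, -0.993, -0.001], [0.002, 0.0, -1.0]]
force: [-1.1, -0.5, 0.7]
width: 0.398
grip_force: 0.0
```

play_rows:
  increments:
    - {"x": -0.1,"y": -0.08,"z": 0,"rx": 0,"ry": 0,"rz": 0}
    - {"x": 0,"y": -0.12,"z": 0,"rx": 0,"ry": 0,"rz": 0}
    - {"x": 0,"y": -0.12,"z": 0,"rx": 0,"ry": 0,"rz": 0}
    - {"x": 0,"y": -0.12,"z": 0,"rx": 0,"ry": 0,"rz": 0}
    - {"x": 0,"y": -0.08,"z": 0,"rx": 0,"ry": 0,"rz": 0}

```text
time: 33.53
eef_pos: [0.3803, -0.1922, 0.2162]
orientation: [[0.993, -0.122, 0.002], [-0.122, -0.993, 0.001], [0.002, -0.001, -1.0]]
force: [0.8, -0.0, -0.2]
width: 0.402
grip_force: 0.0
```

```bash
python3 - <<'E'
from go import *
plan()
t,s=camera("top"),camera("scene");np.savez("top8",**t);np.savez("scene8",**s)
a=cv2.resize(t["color"][120:250,360:500,::-1],(396,368),interpolation=cv2.INTER_CUBIC); b=cv2.resize(s["color"][85:235,145:305,::-1],(392,368),interpolation=cv2.INTER_CUBIC)
cv2.imwrite("pics/g8.png",np.hstack([a,b]))
E
```

```text
t 33.53 tcp [ 0.3803 -0.1922  0.2162] F [ 0.7696 -0.0361 -0.2342] w 0.402 q [-0.5953 -0.398   2.1344  0.002   1.4043  1.097 ]
Rx [ 0.9926 -0.1215  0.0017] Ry [-0.1215 -0.9926 -0.0013] Rz [ 0.0019  0.0011 -1.    ]
```

View pics/g8.png

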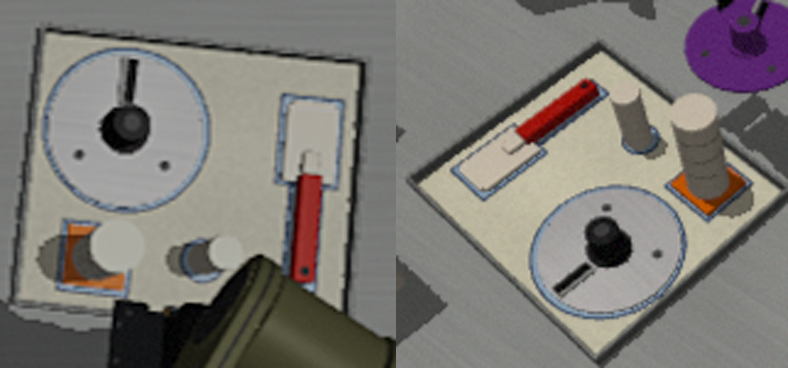

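The scraper lies in its outline with a blue margin all round, blade at +x (left crop (313,140)). The disc at (125,130) and the pusher at (100,255) are also inside theirs, and the arm is clear. Hand in.

```bash
python3 -c "
from bench import env; print(env.finish_job())"
```

```text
the job is handed in; nothing more can be done
None
```

The aluminium disc, the pusher and the scraper were set down inside their outlines on the tray, in that order, and the job was handed in at about 34 s; the hand-in gave no verdict.

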